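# Open the stall's serving shutter to its stop and bolt it up

## Robot

A 6-joint arm with a two-finger parallel gripper is mounted at the origin on the work surface. World frame = base frame: x ahead of the robot, y to its left, z up, the work surface at z = 0. Lengths are in m, angles in rad, forces in N, time in s.
With the tool pointing down it reaches from about 0.225 to 0.875 m from the base axis. Payload 3.4 kg.
Tool frame: the origin (TCP) lies between the finger pads; the fingertips stand 19 mm ahead of it and the grasp point (between the pads) is the TCP (manip.tip_reach is the distance from the TCP to the fingertips, in m); z points along the fingers, x is the direction in which the jaws open and shut, and the axes are right-handed (so a half turn about z gives the same grasp; the last joint's range is limited). The gripper opens to 85 mm and grips with 20 to 120 N. Pads are 22 mm wide; open, the fingers measure 114 mm over their backs; the gripper's body (76 mm by 85 mm) begins 54 mm behind the grasp point. The pads swing forward as they close: fully open they stand 13 mm farther back than shut.
Start: joints at [1.155, 0.276, 1.505, -0, 1.361, -0.121], TCP at [0.167, 0.55, 0.216] pointing down, gripper open.
Joint ranges: [-2.89, 2.89], [-0.75, 2.08], [0.22, 2.7], [-1.18, 4.32], [0.11, 2.71], [-2.7, 2.7]. Speed limits (rad/s): [2.57, 2.57, 3.14, 3.14, 3.14, 3.14].

## Interface

Orientations are given as a unit quaternion [w, x, y, z].
In Python, from rig import manip gives the robot as it stands.
- The arm moves only by the tool send_rows, never from a script. Its arguments are lists of equal length, an entry for each row: "delta_pos": the shift along the tool's x, y, z normalised to -1 to 1, where 1 is 40 cm, a list of three; "angular": the turn, a rotation vector about the tool's x, y, z normalised to -1 to 1, where 1 is 0.08 rad, a list of three. A call has 1 to 5 rows; each row shifts and turns the commanded pose from where the row before left it, along the tool's axes as they then stand; what a row does not reach is not made up. A row lasts 1/12 s, in which the tool goes at most 41.7 mm and 7.16 degrees, less where a joint would pass 70% of its speed; a pose out of reach is approached as far as the arm can. A call with a number of a shift or a turn outside -1 to 1 is refused whole. A call with a gripper value outside its range is refused whole. "hand" is the finger opening in mm, from 0 to 85.4, set as the call begins (left out, the last holds). The fingers move at their own pace and stop on an object; "squeeze" is the grip in N (left out, the last holds). Time passes only in rows, so rows that do not move let the fingers close. It gives the time, the measured TCP pose, the force and the opening at its end, in the units of the state.
- manip.get_state(): the state, without advancing time (a new reading comes with each control period).
- manip.get_image(name): name is "scene" or "top"; returns the picture (420x560x3 uint8, blue, green, red); there is no depth.
- manip.calibration(name): a dict with "fx", "fy", "cx", "cy" (pixels), "k1" (the pictures are not rectified: a ray, as slopes to the right and down, at radius r is drawn at 1 + k1 r^2 times it, then the intrinsics apply), "camera_from_world" (4x4, takes a point from world to camera coordinates). Camera axes: x right, y up, looking along -z (the intrinsics and any distortion apply to the point x, -y, -z); pixel columns grow to the right and rows downward; lengths in m; the calibration is good to about 2 mm. A picture is of the moment at which its call begins. calibration takes no time and is no camera call.
- manip.sign_off(): hands the job in, once; it reports no verdict.
The state is a dict: "clock": time; "qpos": joint angles; "qd": joint speeds; "effort": joint torques, N m; "position": TCP position; "ee_rot": TCP orientation; "contact_force": force on the tool from outside, world axes, zero at the start; "moment": the same for the moment, N m; "width": finger opening in m.
Only numpy, scipy, OpenCV 4.12 (cv2) and the standard library are available. Lean on these libraries where they do the work, as an engineer would, in place of code of your own. Each camera call takes 0.05 s, during which the arm holds its last target.

## Task

Open the stall for serving: push the clear shutter up by the ledge on its front until its ear bears firmly but gently against the rubber buffer of the stop clamp on the post, without forcing it. Then slide the clamp's bolt fully home under the ear so that the shutter cannot come down, and leave the clamp and everything else on the counter where it is.

Things in the scene. Friction and masses are not known exactly. Their poses are not given: they have to be found in the camera images.
- screen: counter screen, fixed: a wooden plank with two aluminium posts (25 mm square, 340 mm apart, 510 mm tall) joined by a header, and a narrow fixed clear wing at its +y end. Origin on the counter midway between the posts; z up, y along the screen, -x towards the robot. All that is to be worked is on the -x side.
- shutter: clear shutter between the posts, 305 mm wide, spring-balanced so that it stays where it is left; it moves only up and down with about 4 N of friction (3 to 6 N of push keeps it moving). Axes as the screen's; its origin is the screen's origin when fully down (it starts 0 to 30 mm up; travel 200 mm). An aluminium ledge and, at its -y end, a steel ear stand out of it to -x.
- ledge (a point): middle of the front lower edge of the shutter's ledge. The ledge is 6 mm thick and 200 mm long along y; from this point its flat underside runs 65 mm in the +x direction of the screen to the shutter, and below it all is open down to the counter (65 mm or more).
- ear (a point): centre of the flat underside of the ear: a steel block 24 mm (x) by 34 mm (y) by 20 mm tall above this point, at the shutter's -y end.
- clamp: the height mark: a dark steel clamp on the screen's -y post, set at another height each day. Origin on its bolt's axis, in line with the post in y; axes as the screen's. Its top arm reaches over the ear and carries a rubber-tipped stop screw pointing down. It slips up the post at about 25 N. The raised ear's underside comes to 8 to 20 mm above this origin.
- stop (a point): rubber buffer (14 mm wide) of the stop screw: this point is fixed to the clamp, 34 mm in +y and 34 mm above its origin. The buffer's real lower end is up to 6 mm above or below it: how far it is screwed out is not measured and must be felt. The shutter is firmly up when it presses on it with 3 N or more for about half a second; over 12 N harms it. It is stiff: 2 mm too far is too much.
- bolt (a joint): how far the clamp's bolt is out, in m: 0 drawn back (starts within 6 mm of it), 0.036 fully home, where it stops. A level steel rod 12 mm thick that slides in the screen's +y with about 3 N of friction and stays where left. Its top is 6 mm above the clamp's origin: it passes under the ear only if the shutter is up; home, its tip is 26 mm under the ear.
- bolt_knob (a point): the bolt's handle, an upright steel pin 12 mm thick with a black ball (18 mm) on top; this point is on the pin's axis, 22 mm above the bolt's axis and 31 mm below the ball's top. It is 87 mm in -y of the clamp's origin when the bolt is drawn back and moves with it; the space on its -y side is free.
- jar: bystander: glass jar, 68 mm wide, 100 mm tall, in front of the screen below the bolt. Origin under its centre.
- carton: bystander: cardboard carton 60 x 80 x 70 mm, in front of the screen's wing. Origin under its centre.
- bowl: bystander: white bowl, 110 mm wide, 45 mm tall, on the robot's side of the screen. Origin under its centre.
- fatball_center (a point): bystander: centre of a bird-feed ball, 56 mm, lying in the bowl.
- scoop: bystander: a spoon-shaped feed scoop lying on the counter, on the robot's side.
- tin: bystander: tin, 60 mm wide, 70 mm tall, in front of the screen. Origin under its centre.
- weight: bystander: brass scale weight, 40 mm wide, 35 mm tall, in front of the screen. Origin under its centre.

How it is judged:
On the way, in this order (a step that is already met when the one before it is completed fails the run):
1. the shutter is raised and bears on the clamp's buffer with at least 3 N (contact force between shutter and clamp above 3 N and z of ear in the frame of clamp above 0.005 m), for 0.3 s.
2. the bolt is slid home under the ear (value of joint bolt above 0.03 m and z of ear in the frame of clamp above 0.005 m), for 0.2 s.
At the end, for the whole second after the job is handed in: the bolt is out by more than 30 of its 36 mm, the ear is above the bolt (its underside more than 5 mm above the clamp's origin), the shutter is at rest and the clamp is within 4 mm of where it was (all of step 2 and linear speed of shutter below 0.01 m/s and distance of clamp from where it was at the start of the episode below 0.004 m); the robot touches nothing.
It fails at once if the shutter is pressed on the clamp with more than 12 N (contact force between shutter and clamp above 12 N).
It fails at once if the clamp is shifted on its post by more than 4 mm (distance of clamp from where it was at the start of the episode above 0.004 m).
It fails at once if a bystander is shifted by more than 40 mm (distance of any of jar, carton, bowl, fatball_center, scoop, tin, weight from where it was at the start of the episode above 0.04 m).
It also fails if it takes over 67 s, if anything falls off the work surface, if the arm or the gripper's body presses on something with over 40 N, if the wrist force passes 120 N, or if a joint passes its speed limit or range.

## Working session

There is one attempt and no reset: what is moved stays moved. The work goes in short steps, Python scripts to look and compute and a tool call to move; the robot and the scene stay as the last step left them, time stands still between calls to the robot, and variables do not carry over. Pictures are saved under pics/ and viewed, and the job is handed in when it is done.

Besides the shell and the picture viewer there is one more tool, called after ">>>" in YAML: its name, and indented under it one key for each argument. send_rows: Moves the arm, as the interface text tells. Scaled input: -1 to 1 covers 40 cm each way for a shift and 0.08 rad each way for a turn. Its arguments: {"type":"object","properties":{"delta_pos":{"type":"array","items":{"type":"array","items":{"type":"number"}}},"angular":{"type":"array","items":{"type":"array","items":{"type":"number"}}},"hand":{"type":"number"},"squeeze":{"type":"number"}},"required":["delta_pos","angular"]}

```bash
ls; mkdir -p pics; python3 - <<'E'
from rig import manip
import cv2,json
for n in("scene","top"):
    im=manip.get_image(n); cv2.imwrite(f"pics/{n}0.png",im)
    c=manip.calibration(n); print(n,{k:(v if not hasattr(v,'tolist') else v.tolist()) for k,v in c.items()})
print(manip.get_state())
E
```

```text
pics
scene {'fx': 408.94007809257926, 'fy': 408.94007809257926, 'cx': 277.97251371807073, 'cy': 206.690751051288, 'k1': -0.10546073191299375, 'camera_from_world': [[0.9421314065453188, -0.3352090243393665, -0.0048293687361060725, -0.505287479423743], [0.2363858783037558, 0.6540284369578244, 0.7185878653227223, -0.2610022624891649], [-0.2377185927509694, -0.6781457908532318, 0.695419410865518, -0.8030351949307255], [0.0, 0.0, 0.0, 1.0]]}
top {'fx': 524.1826268621322, 'fy': 524.1826268621322, 'cx': 275.58136321069367, 'cy': 205.64915962919463, 'k1': -0.11109358627720003, 'camera_from_world': [[-0.002243540298140089, -0.9997132522782906, 0.023840716140537174, 0.02728535087191124], [0.9824343876405734, 0.002245067200515986, 0.18659483823127726, -0.5492925649384015], [-0.18659485659637562, 0.023840572401438186, 0.9821476399194521, -1.1888898809440027], [0.0, 0.0, 0.0, 1.0]]}
{'clock': 0.1, 'qpos': array([ 1.15497793e+00,  2.76536945e-01,  1.50601460e+00,  8.42485516e-06,
        1.36071959e+00, -1.21029037e-01]), 'qd': array([ 0.00050755, -0.0018008 , -0.00051327, -0.00059157, -0.00139825,
        0.0002499 ]), 'effort': array([ 1.70671035e-03, -4.17701590e+01, -2.46404243e+01, -2.12079868e-05,
        5.68117277e-03, -1.43109656e-05]), 'position': array([0.16687137, 0.54972382, 0.21472007]), 'ee_rot': array([ 4.11215470e-04,  8.03286712e-01,  5.95591936e-01, -7.31602787e-04]), 'contact_force': array([ 0.10238266, -0.34948598, -0.60063696]), 'moment': array([-0.00868564,  0.04055817, -0.06032458]), 'width': 0.08553962804009467}
```

View pics/scene0.png

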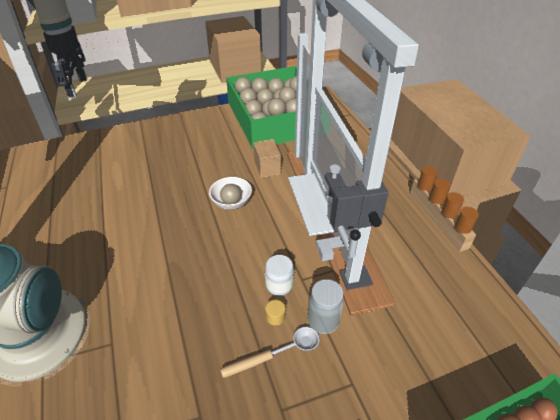

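View pics/top0.png

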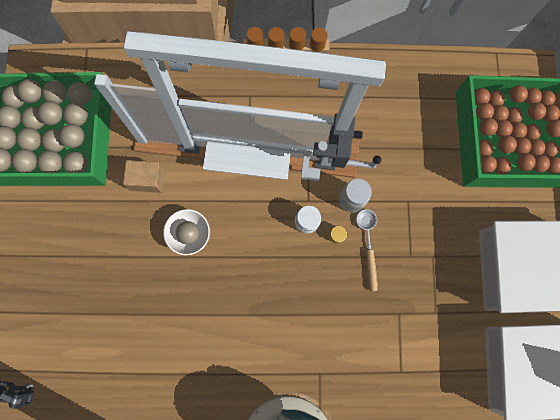

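The scene view shows the clamp near (355,205), its knob ball at (354,235), the ledge at (312,200) and the ear at (330,248). The top view shows the ledge at (247,160), the ear at (311,172) and the knob ball at (377,159). I'll enlarge both.

```bash
cat > h.py <<'E'
import numpy as np,cv2
from rig import manip
from scipy.optimize import least_squares
C={n:manip.calibration(n) for n in("scene","top")}
def proj(n,P):
    c=C[n];T=np.array(c["camera_from_world"]);p=T[:3,:3]@np.asarray(P,float)+T[:3,3]
    u,v=p[0]/-p[2],-p[1]/-p[2];s=1+c["k1"]*(u*u+v*v)
    return np.array([c["fx"]*u*s+c["cx"],c["fy"]*v*s+c["cy"]])
def tri(a,b):
    r=least_squares(lambda P:np.r_[proj("scene",P)-a,proj("top",P)-b],[.5,0,.1]);return r.x,np.abs(r.fun).max()
def onplane(n,px,z):
    r=least_squares(lambda q:proj(n,[q[0],q[1],z])-px,[.5,0]);return r.x
def crop(src,x0,y0,x1,y1,k,out):
    im=cv2.imread(src) if isinstance(src,str) else src
    c=cv2.resize(im[y0:y1,x0:x1],None,fx=k,fy=k,interpolation=cv2.INTER_CUBIC)
    for x in range((x0+9)//10*10,x1,10):
        cv2.line(c,((x-x0)*k,0),((x-x0)*k,6 if x%50 else 14),(0,0,255),1)
        if x%20==0: cv2.putText(c,str(x),((x-x0)*k-10,24),0,.4,(0,0,255),1)
    for y in range((y0+9)//10*10,y1,10):
        cv2.line(c,(0,(y-y0)*k),(6,(y-y0)*k),(0,0,255),1)
        if y%20==0: cv2.putText(c,str(y),(8,(y-y0)*k+4),0,.4,(0,0,255),1)
    cv2.imwrite(out,c)
E
python3 - <<'E'
from h import *
crop("pics/scene0.png",280,150,410,310,5-1,"pics/s1.png") if 0 else crop("pics/scene0.png",270,160,400,300,4,"pics/s1.png")
crop("pics/top0.png",190,100,390,220,4,"pics/t1.png")
E
```

```text
(no output)
```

View pics/s1.png

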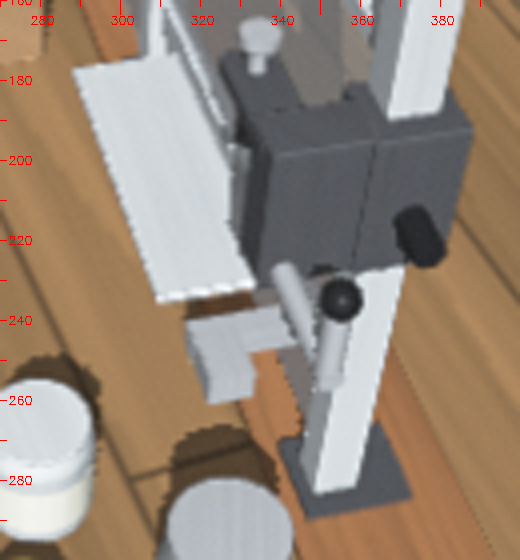

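View pics/t1.png

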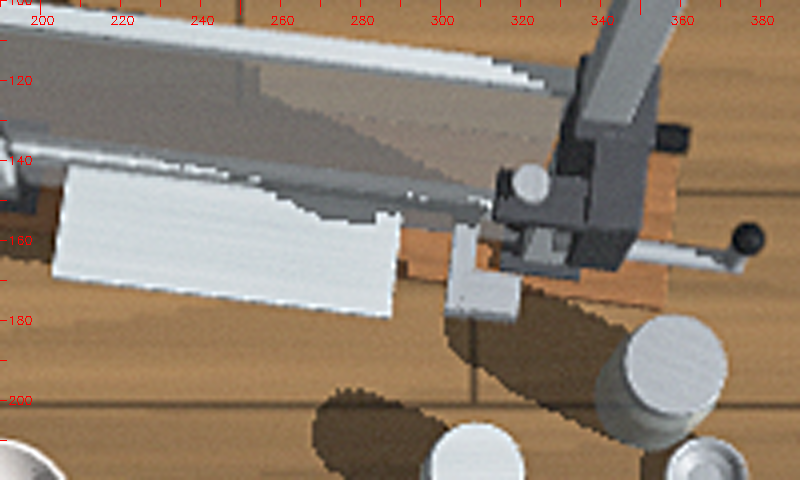

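```bash
python3 - <<'E'
from h import *
def c2s(x,y): return np.array([270+x/4,160+y/4])
def c2t(x,y): return np.array([190+x/4,100+y/4])
L={"ledge front -y top":((157,300),(391,317)),"ledge front +y top":((75,70),(53,274)),"ledge back +y":((163,57),(68,167)),
"ledge back -y":((252,287),(400,215)),
"ball":((341,299),(747,239)),"screwhead":((260,30),(530,182)),
"jar top":((229,525),(676,363)),"tin top":((45,418),(477,464)),
"post top?":((0,0),(0,0)),
"ear front +y top":((187,325),(447,311)),"ear front -y top":((207,375),(517,311)),"ear back -y top":((253,367),(519,271)),
"clamp front -y top":((272,157),(632,262))}
for k,(a,b) in L.items():
    if k[0]=='p':continue
    P,e=tri(c2s(*a),c2t(*b));print(k,P.round(4),round(e,2))
E
```

```text
ledge front -y top [ 0.6082 -0.0009  0.0775] 0.38
ledge front +y top [0.6342 0.1973 0.0772] 0.62
ledge back +y [0.6961 0.1907 0.0772] 0.94
ledge back -y [ 0.6673 -0.006   0.0728] 1.36
ball [ 0.6063 -0.1726  0.258 ] 0.74
screwhead [ 0.6204 -0.0575  0.3047] 0.58
jar top [ 0.5757 -0.1632  0.1027] 0.39
tin top [ 0.5239 -0.0508  0.0699] 1.03
ear front +y top [ 0.6102 -0.033   0.0902] 0.94
ear front -y top [ 0.606  -0.0725  0.0966] 0.2
ear back -y top [ 0.6308 -0.0744  0.0948] 0.02
clamp front -y top [ 0.5958 -0.1116  0.283 ] 5.02
```

```bash
cat >> h.py <<'E'
from scipy.spatial.transform import Rotation as R
th=-0.130
X=np.array([np.cos(th),np.sin(th),0]);Y=np.array([-np.sin(th),np.cos(th),0]);Z=np.array([0,0,1.])
def Rt(pitch):  # tool z along X tilted down by pitch, tool x up
    z=X*np.cos(pitch)-Z*np.sin(pitch); x=X*np.sin(pitch)+Z*np.cos(pitch)
    return R.from_matrix(np.c_[x,np.cross(z,x),z])
def cur():
    s=manip.get_state();q=s["ee_rot"];return s,R.from_quat([q[1],q[2],q[3],q[0]])
def plan(P,Rg,n):
    s,R0=cur();rv=(R0.inv()*Rg).as_rotvec();print("rv",rv.round(4),"clock",s["clock"],s["position"].round(4))
    step=R.from_rotvec(rv/n);d=(np.asarray(P)-s["position"])/n
    for i in range(n):
        Ri=R0*R.from_rotvec(rv*i/n); print(i,(Ri.inv().apply(d)/.4).round(4).tolist(),(rv/n/.08).round(4).tolist())
E
python3 - <<'E'
from h import *
print("bowl",onplane("top",(187,232),.045),"carton",onplane("top",(142,174),.07),"weight",onplane("top",(339.5,234),.035), "scoop",onplane("top",(367,218),.02),"scoop end",onplane("top",(373,290),.02))
plan([.45,.10,.25],Rt(np.pi/2),20)
# clamp y extents at z~.28: top px of clamp body left/right front corners
for n,p in(("bodyR",(348,165)),("bodyL",(333,162)),("handle",(362,134))): print(n,onplane("top",p,.27))
E
```

```text
bowl [0.4868743  0.23590193] carton [0.62108426 0.34300256] weight [ 0.48392114 -0.12546112] scoop [ 0.52515237 -0.19606782] scoop end [ 0.35133546 -0.20505903]
rv [1.000e-03 1.500e-03 1.406e+00] clock 0.1 [0.1669 0.5497 0.2147]
0 [-0.0435, 0.0502, -0.0043] [0.0006, 0.001, 0.8788]
1 [-0.0399, 0.0531, -0.0044] [0.0006, 0.001, 0.8788]
2 [-0.0361, 0.0558, -0.0044] [0.0006, 0.001, 0.8788]
3 [-0.032, 0.0582, -0.0044] [0.0006, 0.001, 0.8788]
4 [-0.0279, 0.0603, -0.0044] [0.0006, 0.001, 0.8788]
5 [-0.0236, 0.0621, -0.0044] [0.0006, 0.001, 0.8788]
6 [-0.0191, 0.0636, -0.0044] [0.0006, 0.001, 0.8788]
7 [-0.0146, 0.0648, -0.0044] [0.0006, 0.001, 0.8788]
8 [-0.01, 0.0657, -0.0044] [0.0006, 0.001, 0.8788]
9 [-0.0054, 0.0662, -0.0044] [0.0006, 0.001, 0.8788]
10 [-0.0007, 0.0664, -0.0044] [0.0006, 0.001, 0.8788]
11 [0.0039, 0.0663, -0.0044] [0.0006, 0.001, 0.8788]
12 [0.0086, 0.0659, -0.0044] [0.0006, 0.001, 0.8788]
13 [0.0132, 0.0651, -0.0044] [0.0006, 0.001, 0.8788]
14 [0.0177, 0.064, -0.0044] [0.0006, 0.001, 0.8788]
15 [0.0222, 0.0626, -0.0044] [0.0006, 0.001, 0.8788]
16 [0.0265, 0.0609, -0.0044] [0.0006, 0.001, 0.8788]
17 [0.0307, 0.0589, -0.0044] [0.0006, 0.001, 0.8788]
18 [0.0348, 0.0566, -0.0044] [0.0006, 0.001, 0.8788]
19 [0.0387, 0.054, -0.0044] [0.0006, 0.001, 0.8788]
bodyR [ 0.59013012 -0.11123107]
bodyL [ 0.59609017 -0.0814579 ]
handle [ 0.65490045 -0.14167224]
```

>>> send_rows:
  delta_pos:
    - [-0.043,0.05,-0.004]
    - [-0.04,0.053,-0.004]
    - [-0.036,0.056,-0.004]
    - [-0.032,0.058,-0.004]
    - [-0.028,0.06,-0.004]
  angular:
    - [0,0,0.88]
    - [0,0,0.88]
    - [0,0,0.88]
    - [0,0,0.88]
    - [0,0,0.88]
  hand: 0

```text
clock: 0.52
position: [0.2379, 0.4367, 0.2231]
ee_rot: [0.0, 0.896, 0.444, -0.0]
contact_force: [0.4, -0.6, -0.7]
width: 0.0256
```

>>> send_rows:
  delta_pos:
    - [-0.024,0.062,-0.004]
    - [-0.019,0.064,-0.004]
    - [-0.015,0.065,-0.004]
    - [-0.01,0.066,-0.004]
    - [-0.005,0.066,-0.004]
  angular:
    - [0,0,0.88]
    - [0,0,0.88]
    - [0,0,0.88]
    - [0,0,0.88]
    - [0,0,0.88]

```text
clock: 0.93
position: [0.3087, 0.3239, 0.2313]
ee_rot: [0.0, 0.96, 0.281, -0.0]
contact_force: [0.2, -0.3, 0.1]
width: 0.0002
```

>>> send_rows:
  delta_pos:
    - [-0.001,0.066,-0.004]
    - [0.004,0.066,-0.004]
    - [0.009,0.066,-0.004]
    - [0.013,0.065,-0.004]
    - [0.018,0.064,-0.004]
  angular:
    - [0,0,0.88]
    - [0,0,0.88]
    - [0,0,0.88]
    - [0,0,0.88]
    - [0,0,0.88]

```text
clock: 1.35
position: [0.3793, 0.2118, 0.2393]
ee_rot: [0.0, 0.994, 0.108, -0.0]
contact_force: [0.8, -0.2, -0.3]
width: -0.0003
```

>>> send_rows:
  delta_pos:
    - [0.022,0.063,-0.004]
    - [0.027,0.061,-0.004]
    - [0.031,0.059,-0.004]
    - [0.035,0.057,-0.004]
    - [0.039,0.054,-0.004]
  angular:
    - [0,0,0.88]
    - [0,0,0.88]
    - [0,0,0.88]
    - [0,0,0.88]
    - [0,0,0.88]

```text
clock: 1.77
position: [0.4504, 0.0988, 0.2472]
ee_rot: [-0.0, 0.998, -0.068, -0.0]
contact_force: [1.0, 0.1, -0.4]
width: 0.0001
```

```bash
python3 - <<'E'
from h import *
s,r=cur();print(s["position"],s["qpos"].round(3),r.as_matrix().round(3),s["contact_force"],s["width"])
# target: TCP staging 0.07 m in front of ledge; pitch 20deg down
Le=np.array([.6212,.0982,.071]);P=Le-X*.12;P[2]=.16
plan(P,Rt(np.radians(20)),16)
E
```

```text
[0.45036399 0.09884771 0.24724703] [0.065 0.085 1.671 0.    1.387 0.2  ] [[ 0.991 -0.135 -0.001]
 [-0.135 -0.991  0.   ]
 [-0.001 -0.    -1.   ]] [ 1.03612965  0.14279553 -0.38598243] 0.00014371951086540618
rv [ 0.0035  1.2225 -0.005 ] clock 1.7667 [0.4504 0.0988 0.2472]
0 [0.0077, -0.0034, 0.0136] [0.0027, 0.9551, -0.0039]
1 [0.0067, -0.0034, 0.0142] [0.0027, 0.9551, -0.0039]
2 [0.0056, -0.0034, 0.0146] [0.0027, 0.9551, -0.0039]
3 [0.0044, -0.0034, 0.015] [0.0027, 0.9551, -0.0039]
4 [0.0033, -0.0034, 0.0153] [0.0027, 0.9551, -0.0039]
5 [0.0021, -0.0034, 0.0155] [0.0027, 0.9551, -0.0039]
6 [0.0009, -0.0034, 0.0156] [0.0027, 0.9551, -0.0039]
7 [-0.0003, -0.0034, 0.0157] [0.0027, 0.9551, -0.0039]
8 [-0.0015, -0.0034, 0.0156] [0.0027, 0.9551, -0.0039]
9 [-0.0027, -0.0034, 0.0154] [0.0027, 0.9551, -0.0039]
10 [-0.0038, -0.0034, 0.0152] [0.0027, 0.9551, -0.0039]
11 [-0.005, -0.0034, 0.0149] [0.0027, 0.9551, -0.0039]
12 [-0.0061, -0.0034, 0.0144] [0.0027, 0.9551, -0.0039]
13 [-0.0072, -0.0034, 0.0139] [0.0027, 0.9551, -0.0039]
14 [-0.0082, -0.0034, 0.0133] [0.0027, 0.9551, -0.0039]
15 [-0.0092, -0.0034, 0.0127] [0.0027, 0.9551, -0.0039]
```

```bash
cat >> h.py <<'E'
def Rd(az,pitch,roll=0):
    h=np.array([np.cos(az),np.sin(az),0]);z=h*np.cos(pitch)-Z*np.sin(pitch);x=h*np.sin(pitch)+Z*np.cos(pitch)
    return R.from_matrix(np.c_[x,np.cross(z,x),z])*R.from_euler('z',roll)
def wrist(Rg,q1,s):  # q4,q5,q6 for given forearm
    M=(R.from_euler('z',q1)*R.from_euler('y',s)).inv()*Rg
    a,b,c=M.as_euler('ZYZ'); c-=np.pi
    return np.array([(a+1.18)%(2*np.pi)-1.18,b,(c+np.pi)%(2*np.pi)-np.pi])
E
python3 - <<'E'
from h import *
s,r=cur();q=s["qpos"];print(q.round(3),wrist(r,q[0],q[1]+q[2]))
for az in(.3,.6,.9):
  for pt in(.0,.35):
    for roll in(0,np.pi/2,-np.pi/2):
      print(az,pt,round(roll,2),[wrist(Rd(az,pt,roll),0.0,sm).round(2) for sm in(1.7,2.0,2.3)])
E
```

```text
[0.065 0.085 1.671 0.    1.387 0.2  ] [1.60154317e-04 1.38684739e+00 2.00480089e-01]
0.3 0.0 0 [array([ 1.97,  0.33, -1.99]), array([ 2.5 ,  0.52, -2.57]), array([ 2.71,  0.78, -2.82])]
0.3 0.0 1.57 [array([ 1.97,  0.33, -0.41]), array([ 2.5 ,  0.52, -1.  ]), array([ 2.71,  0.78, -1.25])]
0.3 0.0 -1.57 [array([1.97, 0.33, 2.73]), array([2.5 , 0.52, 2.14]), array([2.71, 0.78, 1.89])]
0.3 0.35 0 [array([ 0.89,  0.37, -0.96]), array([ 1.79,  0.29, -1.9 ]), array([ 2.46,  0.46, -2.62])]
0.3 0.35 1.57 [array([0.89, 0.37, 0.61]), array([ 1.79,  0.29, -0.33]), array([ 2.46,  0.46, -1.05])]
0.3 0.35 -1.57 [array([ 0.89,  0.37, -2.53]), array([1.79, 0.29, 2.81]), array([2.46, 0.46, 2.09])]
0.6 0.0 0 [array([ 1.76,  0.61, -1.8 ]), array([ 2.12,  0.72, -2.25]), array([ 2.34,  0.91, -2.58])]
0.6 0.0 1.57 [array([ 1.76,  0.61, -0.23]), array([ 2.12,  0.72, -0.68]), array([ 2.34,  0.91, -1.01])]
0.6 0.0 -1.57 [array([1.76, 0.61, 2.92]), array([2.12, 0.72, 2.46]), array([2.34, 0.91, 2.13])]
0.6 0.35 0 [array([ 1.15,  0.62, -1.29]), array([ 1.59,  0.56, -1.83]), array([ 2.03,  0.63, -2.35])]
0.6 0.35 1.57 [array([1.15, 0.62, 0.28]), array([ 1.59,  0.56, -0.25]), array([ 2.03,  0.63, -0.78])]
0.6 0.35 -1.57 [array([ 1.15,  0.62, -2.86]), array([1.59, 0.56, 2.89]), array([2.03, 0.63, 2.36])]
0.9 0.0 0 [array([ 1.67,  0.91, -1.74]), array([ 1.89,  0.97, -2.1 ]), array([ 2.06,  1.09, -2.42])]
0.9 0.0 1.57 [array([ 1.67,  0.91, -0.16]), array([ 1.89,  0.97, -0.53]), array([ 2.06,  1.09, -0.85])]
0.9 0.0 -1.57 [array([1.67, 0.91, 2.98]), array([1.89, 0.97, 2.61]), array([2.06, 1.09, 2.29])]
0.9 0.35 0 [array([ 1.23,  0.9 , -1.46]), array([ 1.48,  0.83, -1.84]), array([ 1.75,  0.84, -2.25])]
0.9 0.35 1.57 [array([1.23, 0.9 , 0.12]), array([ 1.48,  0.83, -0.27]), array([ 1.75,  0.84, -0.67])]
0.9 0.35 -1.57 [array([ 1.23,  0.9 , -3.03]), array([1.48, 0.83, 2.87]), array([1.75, 0.84, 2.47])]
```

```bash
python3 - <<'E'
from h import *
plan([.52,.085,.17],Rd(.5,.3,np.pi/2),20)
E
```

```text
rv [1.1721 0.5923 0.8019] clock 1.7667 [0.4504 0.0988 0.2472]
0 [0.0089, 0.0005, 0.0096] [0.7326, 0.3702, 0.5012]
1 [0.0086, 0.0008, 0.0099] [0.7326, 0.3702, 0.5012]
2 [0.0083, 0.001, 0.0101] [0.7326, 0.3702, 0.5012]
3 [0.0081, 0.0013, 0.0102] [0.7326, 0.3702, 0.5012]
4 [0.0078, 0.0016, 0.0104] [0.7326, 0.3702, 0.5012]
5 [0.0076, 0.0019, 0.0105] [0.7326, 0.3702, 0.5012]
6 [0.0074, 0.0022, 0.0106] [0.7326, 0.3702, 0.5012]
7 [0.0071, 0.0025, 0.0107] [0.7326, 0.3702, 0.5012]
8 [0.0069, 0.0029, 0.0108] [0.7326, 0.3702, 0.5012]
9 [0.0067, 0.0032, 0.0108] [0.7326, 0.3702, 0.5012]
10 [0.0066, 0.0036, 0.0108] [0.7326, 0.3702, 0.5012]
11 [0.0064, 0.004, 0.0108] [0.7326, 0.3702, 0.5012]
12 [0.0062, 0.0043, 0.0107] [0.7326, 0.3702, 0.5012]
13 [0.0061, 0.0047, 0.0106] [0.7326, 0.3702, 0.5012]
14 [0.006, 0.0051, 0.0105] [0.7326, 0.3702, 0.5012]
15 [0.0059, 0.0055, 0.0104] [0.7326, 0.3702, 0.5012]
16 [0.0058, 0.0058, 0.0102] [0.7326, 0.3702, 0.5012]
17 [0.0057, 0.0062, 0.01] [0.7326, 0.3702, 0.5012]
18 [0.0057, 0.0065, 0.0098] [0.7326, 0.3702, 0.5012]
19 [0.0057, 0.0069, 0.0096] [0.7326, 0.3702, 0.5012]
```

>>> send_rows:
  delta_pos:
    - [0.009,0,0.01]
    - [0.009,0.001,0.01]
    - [0.008,0.001,0.01]
    - [0.008,0.001,0.01]
    - [0.008,0.002,0.01]
  angular:
    - [0.733,0.37,0.501]
    - [0.733,0.37,0.501]
    - [0.733,0.37,0.501]
    - [0.733,0.37,0.501]
    - [0.733,0.37,0.501]

```text
clock: 2.18
position: [0.4678, 0.0965, 0.2281]
ee_rot: [-0.142, 0.972, -0.165, 0.084]
contact_force: [0.1, 0.4, -0.3]
width: 0.0002
```

>>> send_rows:
  delta_pos:
    - [0.008,0.002,0.011]
    - [0.007,0.002,0.011]
    - [0.007,0.003,0.011]
    - [0.007,0.003,0.011]
    - [0.007,0.003,0.011]
  angular:
    - [0.733,0.37,0.501]
    - [0.733,0.37,0.501]
    - [0.733,0.37,0.501]
    - [0.733,0.37,0.501]
    - [0.733,0.37,0.501]

```text
clock: 2.6
position: [0.4853, 0.093, 0.2082]
ee_rot: [-0.277, 0.911, -0.257, 0.164]
contact_force: [-0.2, -0.0, -0.1]
width: -0.0002
```

>>> send_rows:
  delta_pos:
    - [0.007,0.004,0.011]
    - [0.006,0.004,0.011]
    - [0.006,0.004,0.011]
    - [0.006,0.005,0.011]
    - [0.006,0.005,0.011]
  angular:
    - [0.733,0.37,0.501]
    - [0.733,0.37,0.501]
    - [0.733,0.37,0.501]
    - [0.733,0.37,0.501]
    - [0.733,0.37,0.501]

```text
clock: 3.02
position: [0.5031, 0.0896, 0.1886]
ee_rot: [-0.401, 0.817, -0.34, 0.238]
contact_force: [0.6, 0.4, -0.1]
width: -0.0
```

```bash
python3 - <<'E'
from h import *
s,r=cur();print(s["position"],s["qpos"].round(3),r.as_matrix().round(3),s["contact_force"])
cv2.imwrite("pics/s2.png",manip.get_image("scene"))
plan([.52,.085,.17],Rd(.5,.3,np.pi/2),5)
E
```

```text
[0.50314088 0.08959843 0.18859124] [-0.632  0.06   2.387  1.353  0.941 -0.854] [[ 0.656 -0.363  0.662]
 [-0.746 -0.447  0.493]
 [ 0.117 -0.817 -0.564]] [ 0.5850788   0.41332013 -0.14475962]
rv [0.2926 0.1498 0.1945] clock 3.0667 [0.5009 0.0903 0.1851]
0 [0.0074, 0.0038, 0.0093] [0.7315, 0.3744, 0.4863]
1 [0.0073, 0.0041, 0.0093] [0.7315, 0.3744, 0.4863]
2 [0.0072, 0.0043, 0.0092] [0.7315, 0.3744, 0.4863]
3 [0.0071, 0.0046, 0.0092] [0.7315, 0.3744, 0.4863]
4 [0.007, 0.0049, 0.0091] [0.7315, 0.3744, 0.4863]
```

View pics/s2.png

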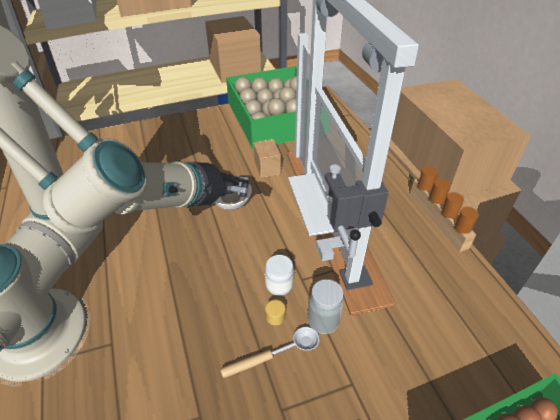

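>>> send_rows:
  delta_pos:
    - [0.007,0.004,0.009]
    - [0.007,0.004,0.009]
    - [0.007,0.004,0.009]
    - [0.007,0.005,0.009]
    - [0.007,0.005,0.009]
  angular:
    - [0.73,0.37,0.49]
    - [0.73,0.37,0.49]
    - [0.73,0.37,0.49]
    - [0.73,0.37,0.49]
    - [0.73,0.37,0.49]

```text
clock: 3.48
position: [0.5222, 0.0845, 0.1744]
ee_rot: [-0.511, 0.694, -0.407, 0.305]
contact_force: [-0.4, 1.9, -1.2]
width: 0.0
```

>>> send_rows:
  delta_pos:
    - [0,0,0]
  angular:
    - [0,0,0]

```text
clock: 3.57
position: [0.5232, 0.083, 0.1675]
ee_rot: [-0.511, 0.693, -0.413, 0.297]
contact_force: [0.8, -1.5, -0.8]
width: -0.0001
```

```bash
python3 - <<'E'
from h import *
s,r=cur();print(s["position"],s["qpos"].round(3),s["qd"].round(3),r.as_matrix().round(3),s["contact_force"])
plan([.50,.07,.052],Rd(.5,.3,np.pi/2),5)
E
```

```text
[0.5231533  0.08299348 0.16751914] [-0.736  0.453  2.689  1.899  1.266 -1.56 ] [ 0.013 -0.187 -0.034 -0.095 -0.072  0.216] [[ 0.483 -0.268  0.834]
 [-0.876 -0.136  0.463]
 [-0.01  -0.954 -0.301]] [ 0.79093686 -1.50709056 -0.81324606]
rv [ 0.0053  0.0065 -0.0089] clock 3.5667 [0.5232 0.083  0.1675]
0 [0.0007, 0.0591, 0.0047] [0.0134, 0.0163, -0.0222]
1 [0.0006, 0.0591, 0.0046] [0.0134, 0.0163, -0.0222]
2 [0.0005, 0.0591, 0.0046] [0.0134, 0.0163, -0.0222]
3 [0.0004, 0.0591, 0.0045] [0.0134, 0.0163, -0.0222]
4 [0.0003, 0.0591, 0.0045] [0.0134, 0.0163, -0.0222]
```

```bash
cat >> h.py <<'E'
def fk(q,k):
    a1,h,L2,e,L3,w,Lt,ey=k
    E=lambda ax,a:R.from_euler(ax,a)
    R1=E('z',q[0]);R2=R1*E('y',q[1]);R3=R2*E('y',q[2]);R4=R3*E('z',q[3]);R5=R4*E('y',q[4]);R6=R5*E('z',q[5]+np.pi)
    p=R1.apply([a1,ey,h])+R2.apply([0,0,L2])+R3.apply([e,0,L3])+R5.apply([w,0,Lt])
    return p,R6
E
python3 - <<'E'
from h import *
D=[([1.155,.2765,1.506,0,1.3607,-.121],(.16687,.54972,.21472)),([.065,.085,1.671,0,1.387,.2],(.45036,.09885,.24725)),
([-.632,.06,2.387,1.353,.941,-.854],(.50314,.0896,.18859)),([-.736,.453,2.689,1.899,1.266,-1.56],(.52315,.08299,.16752))]
f=lambda k:np.concatenate([fk(q,k)[0]-p for q,p in D]+[1e-3*(k-np.array([0,.3,.4,0,.4,0,.25,0]))])
r=least_squares(f,[0,.3,.4,0,.4,0,.25,0]);print(r.x.round(4));print((r.fun[:12]*1000).round(1))
s,rr=cur();print((fk(s["qpos"],r.x)[1].inv()*rr).magnitude())
E
```

```text
[-2.000e-04  1.361e-01  6.304e-01  6.040e-02  4.216e-01  4.000e-04
  3.801e-01  6.940e-02]
[ 0.   0.1  0.1 -0.2 -0.  -0.1  0.1 -0.1 -0.1 -0.   0.   0.1]
2.0770370905276122e-16
```

```bash
cat >> h.py <<'E'
K=np.array([-2.000e-04,1.361e-01,6.304e-01,6.040e-02,4.216e-01,4.000e-04,3.801e-01,6.940e-02])
LO=np.array([-2.89,-.75,.22,-1.18,.11,-2.7]);HI=np.array([2.89,2.08,2.7,4.32,2.71,2.7])
def ik(P,Rg,seeds=None):
    P=np.asarray(P);best=None
    zc=Rg.apply([0,0,1]);wc=P-zc*K[6]
    def g(q):
        p,_=fk(np.r_[q,0,0,0],np.r_[K[:5],0,0,K[7]]);return p-wc
    for s0 in ([0,.3,1.8],[.5,.8,2.2],[-.5,0.,1.5],[0,1.,1.]):
        r=least_squares(g,s0,bounds=(LO[:3]-.0,HI[:3]+.0))
        if np.abs(r.fun).max()<1e-4:
            w=wrist(Rg,r.x[0],r.x[1]+r.x[2]);q=np.r_[r.x,w]
            m=np.minimum(q-LO,HI-q)
            if best is None or m.min()>best[1].min(): best=(q,m)
    return best
E
python3 - <<'E'
from h import *
Le=np.array([.6212,.0982,.071])
res=[]
for yo in(-.06,0,.06):
 for az in np.arange(-1.4,1.45,.2):
  for pt in(0,.3,.6,.8):
   ok=True;row=[]
   for roll in(0,np.pi/2,-np.pi/2,np.pi):
    mm=9
    for dz,back in((-.02,.05),(-.0,0),(.16,0)):
     zc=Rd(az,pt).apply([0,0,1]);P=Le+Y*yo+Z*(dz-.015)-zc*back
     b=ik(P,Rd(az,pt,roll))
     if b is None: mm=-1;break
     mm=min(mm,b[1].min())
    row.append(round(mm,2))
   if max(row)>.05: print(yo,round(az,1),pt,row)
E
```

```text
-0.06 -1.4 0.3 [np.float64(0.06), np.float64(0.06), np.float64(0.06), np.float64(0.06)]
-0.06 -1.4 0.6 [np.float64(0.22), np.float64(0.12), np.float64(0.22), np.float64(0.22)]
-0.06 -1.4 0.8 [np.float64(0.36), np.float64(-0.02), np.float64(0.36), np.float64(0.36)]
-0.06 -1.2 0.6 [np.float64(0.08), np.float64(0.08), np.float64(0.08), np.float64(0.08)]
-0.06 -1.2 0.8 [np.float64(0.24), np.float64(-0.12), np.float64(0.24), np.float64(0.24)]
-0.06 -1.0 0.8 [np.float64(0.1), np.float64(-0.21), np.float64(0.1), np.float64(0.1)]
-0.06 -0.4 0 [np.float64(-0.43), np.float64(0.14), np.float64(0.14), np.float64(0.14)]
-0.06 -0.4 0.3 [np.float64(-0.33), np.float64(0.13), np.float64(0.13), np.float64(0.13)]
-0.06 -0.2 0.6 [np.float64(-0.37), np.float64(0.1), np.float64(0.1), np.float64(0.1)]
-0.06 -0.2 0.8 [np.float64(-0.04), np.float64(0.2), np.float64(0.2), np.float64(0.2)]
-0.06 -0.0 0.6 [np.float64(-0.43), np.float64(0.07), np.float64(0.07), np.float64(0.07)]
-0.06 -0.0 0.8 [np.float64(-0.31), np.float64(0.13), np.float64(0.13), np.float64(-0.13)]
-0.06 0.2 0.6 [np.float64(-0.36), np.float64(
[... 7518 characters left out ...]
float64(0.65)]
0.06 1.2 0 [np.float64(-0.33), np.float64(0.69), np.float64(0.69), np.float64(0.69)]
0.06 1.2 0.3 [np.float64(-0.11), np.float64(0.67), np.float64(0.43), np.float64(0.67)]
0.06 1.2 0.6 [np.float64(0.21), np.float64(0.72), np.float64(0.1), np.float64(0.72)]
0.06 1.2 0.8 [np.float64(0.48), np.float64(0.78), np.float64(-0.14), np.float64(0.78)]
0.06 1.4 0 [np.float64(-0.16), np.float64(0.87), np.float64(0.58), np.float64(0.87)]
0.06 1.4 0.3 [np.float64(0.02), np.float64(0.85), np.float64(0.38), np.float64(0.85)]
0.06 1.4 0.6 [np.float64(0.25), np.float64(0.87), np.float64(0.13), np.float64(0.87)]
0.06 1.4 0.8 [np.float64(0.46), np.float64(0.9), np.float64(-0.05), np.float64(0.9)]
```

```bash
python3 - <<'E'
from h import *
s,r0=cur();p0=s["position"];Pt=np.array([.563,.089,.13]);G=Rd(.8,.35,np.pi/2)
rv=(r0.inv()*G).as_rotvec()
for t in np.linspace(0,1,6):
    b=ik(p0+(Pt-p0)*t,r0*R.from_rotvec(rv*t)); print(b[0].round(3) if b else None)
for P in([.563,.089,.045],[.6325,.161,.045],[.6325,.161,.0575],[.6325,.161,.22],[.55,.078,.2]): print(P,ik(P,G)[0].round(3))
plan(Pt,G,5)
E
```

```text
[-0.735  0.451  2.688  1.898  1.264 -1.557]
[-0.731  0.457  2.629  1.827  1.242 -1.507]
[-0.724  0.468  2.57   1.759  1.227 -1.459]
[-0.713  0.482  2.512  1.694  1.217 -1.413]
[-0.7    0.498  2.453  1.631  1.212 -1.367]
[-0.685  0.516  2.393  1.57   1.211 -1.323]
[0.563, 0.089, 0.045] [-0.685  0.761  2.44   1.678  1.227 -1.634]
[0.6325, 0.161, 0.045] [-0.419  0.745  2.344  1.903  1.203 -1.517]
[0.6325, 0.161, 0.0575] [-0.419  0.713  2.34   1.89   1.192 -1.481]
[0.6325, 0.161, 0.22] [-0.419  0.327  2.218  1.655  1.087 -0.933]
[0.55, 0.078, 0.2] [-0.734  0.329  2.336  1.437  1.244 -1.066]
rv [-0.0459 -0.2773 -0.1052] clock 3.5667 [0.5232 0.083  0.1675]
0 [0.0072, 0.0121, 0.0236] [-0.1147, -0.6933, -0.263]
1 [0.0082, 0.0121, 0.0233] [-0.1147, -0.6933, -0.263]
2 [0.0093, 0.0121, 0.023] [-0.1147, -0.6933, -0.263]
3 [0.0103, 0.0121, 0.0225] [-0.1147, -0.6933, -0.263]
4 [0.0112, 0.0121, 0.022] [-0.1147, -0.6933, -0.263]
```

>>> send_rows:
  delta_pos:
    - [0.007,0.012,0.024]
    - [0.008,0.012,0.023]
    - [0.009,0.012,0.023]
    - [0.01,0.012,0.023]
    - [0.011,0.012,0.022]
  angular:
    - [-0.115,-0.69,-0.26]
    - [-0.115,-0.69,-0.26]
    - [-0.115,-0.69,-0.26]
    - [-0.115,-0.69,-0.26]
    - [-0.115,-0.69,-0.26]

```text
clock: 3.98
position: [0.5619, 0.0914, 0.1373]
ee_rot: [-0.528, 0.763, -0.301, 0.22]
contact_force: [0.5, 0.0, 0.2]
width: -0.0
```

>>> send_rows:
  delta_pos:
    - [0,0,0]
    - [0,0,0]
  angular:
    - [0,0,0]
    - [0,0,0]

```text
clock: 4.15
position: [0.5622, 0.0913, 0.1377]
ee_rot: [-0.529, 0.762, -0.302, 0.222]
contact_force: [-1.2, 0.2, -0.2]
width: -0.0002
```

```bash
python3 - <<'E'
from h import *
s,r=cur();print(s["position"],s["qpos"].round(3),s["contact_force"].round(2))
G=Rd(.8,.35,np.pi/2)
print(r.as_matrix().round(3))
plan([.563,.089,.043],G,4)
for n in("scene","top"): cv2.imwrite(f"pics/{n}3.png",manip.get_image(n))
E
```

```text
[0.56217793 0.09129402 0.13773707] [-0.682  0.495  2.395  1.571  1.209 -1.323] [-1.21  0.2  -0.22]
[[ 0.719 -0.225  0.658]
 [-0.695 -0.259  0.671]
 [ 0.019 -0.939 -0.343]]
rv [-0.0002 -0.0044  0.0186] clock 4.15 [0.5622 0.0913 0.1377]
0 [0.0002, 0.0559, 0.0197] [-0.0007, -0.0139, 0.0581]
1 [0.0005, 0.0559, 0.0197] [-0.0007, -0.0139, 0.0581]
2 [0.0008, 0.0559, 0.0197] [-0.0007, -0.0139, 0.0581]
3 [0.0011, 0.0559, 0.0197] [-0.0007, -0.0139, 0.0581]
```

View pics/scene3.png

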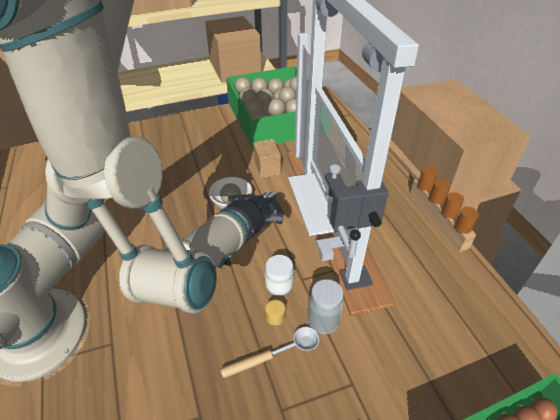

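View pics/top3.png

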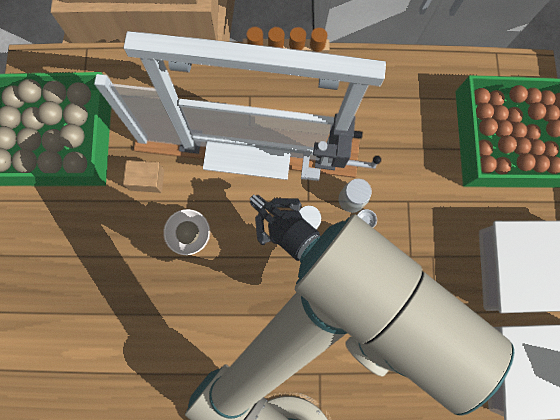

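```bash
python3 - <<'E'
from h import *
G=Rd(.8,.35,np.pi/2)
plan([.585,.121,.115],G,2)
plan([.585,.121,.045],G,5)
E
```

```text
rv [-0.0006 -0.0038  0.0149] clock 4.25 [0.5605 0.0924 0.1375]
0 [-0.0033, 0.0103, 0.0537] [-0.0039, -0.0235, 0.0928]
1 [-0.0031, 0.0104, 0.0537] [-0.0039, -0.0235, 0.0928]
rv [-0.0006 -0.0038  0.0149] clock 4.25 [0.5605 0.0924 0.1375]
0 [-0.0018, 0.037, 0.0335] [-0.0016, -0.0094, 0.0371]
1 [-0.0017, 0.037, 0.0335] [-0.0016, -0.0094, 0.0371]
2 [-0.0016, 0.037, 0.0335] [-0.0016, -0.0094, 0.0371]
3 [-0.0014, 0.037, 0.0335] [-0.0016, -0.0094, 0.0371]
4 [-0.0013, 0.037, 0.0335] [-0.0016, -0.0094, 0.0371]
```

>>> send_rows:
  delta_pos:
    - [-0.003,0.01,0.054]
    - [-0.003,0.01,0.054]
    - [0,0.055,0.02]
    - [0,0.055,0.02]
    - [0,0.055,0.02]
  angular:
    - [0,-0.02,0.09]
    - [0,-0.02,0.09]
    - [0,0,0]
    - [0,0,0]
    - [0,0,0]

```text
clock: 4.67
position: [0.5854, 0.1211, 0.0443]
ee_rot: [-0.531, 0.759, -0.308, 0.216]
contact_force: [0.1, -0.1, -0.2]
width: -0.0002
```

>>> send_rows:
  delta_pos:
    - [0,0,0]
    - [0,0,0]
  angular:
    - [0,0,0]
    - [0,0,0]

```text
clock: 4.83
position: [0.5856, 0.1207, 0.044]
ee_rot: [-0.532, 0.758, -0.31, 0.214]
contact_force: [0.5, 0.3, 0.5]
width: -0.0002
```

```bash
python3 - <<'E'
from h import *
G=Rd(.8,.35,np.pi/2)
print(manip.get_state()["position"],manip.get_state()["position"],manip.get_state()["contact_force"])
print(fk(manip.get_state()["qpos"],K)[0])
for n in("scene","top"): cv2.imwrite(f"pics/{n}4.png",manip.get_image(n))
crop("pics/scene4.png",210,150,340,300,4,"pics/s4.png");crop("pics/top4.png",190,100,390,240,4,"pics/t4.png")
plan([.6338,.171,.045],G,4)
E
```

```text
[0.58555754 0.12067551 0.04396402] [0.58555754 0.12067551 0.04396402] [0.49295672 0.34243785 0.4702052 ]
[0.5857544  0.12048345 0.0437144 ]
rv [-0.0023 -0.0014 -0.0003] clock 4.9333 [0.5862 0.1203 0.0456]
0 [-0.0008, -0.0144, 0.041] [-0.0073, -0.0044, -0.001]
1 [-0.0008, -0.0145, 0.041] [-0.0073, -0.0044, -0.001]
2 [-0.0008, -0.0145, 0.041] [-0.0073, -0.0044, -0.001]
3 [-0.0007, -0.0145, 0.041] [-0.0073, -0.0044, -0.001]
```

View pics/s4.png

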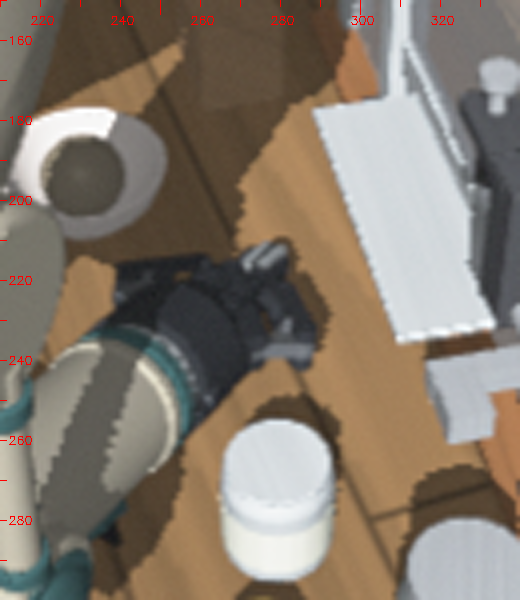

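View pics/t4.png

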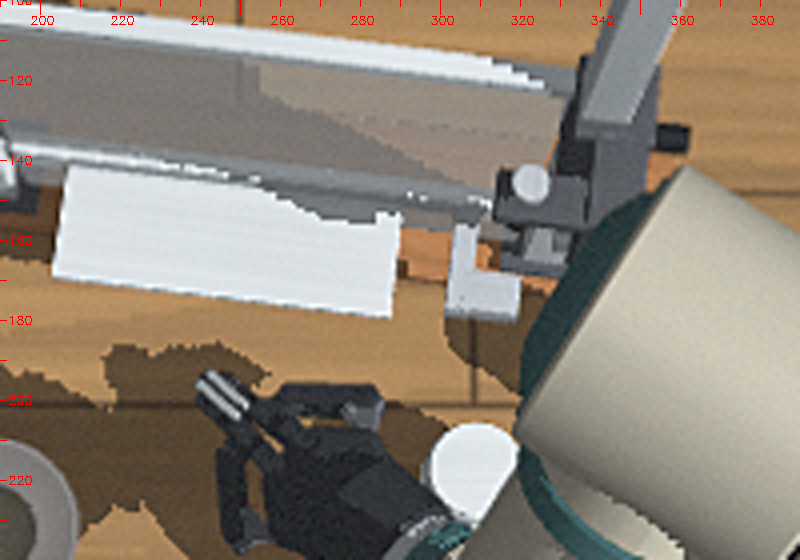

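>>> send_rows:
  delta_pos:
    - [-0.001,-0.0115,0.038]
    - [-0.001,-0.0115,0.038]
    - [-0.001,-0.0115,0.038]
    - [-0.001,-0.0115,0.038]
    - [0,0,0]
  angular:
    - [0,0,0]
    - [0,0,0]
    - [0,0,0]
    - [0,0,0]
    - [0,0,0]

```text
clock: 5.35
position: [0.6305, 0.1683, 0.0436]
ee_rot: [-0.532, 0.759, -0.306, 0.218]
contact_force: [-0.4, 0.0, -0.1]
width: -0.0
```

```bash
python3 - <<'E'
from h import *
s,r=cur();print(s["position"],s["contact_force"].round(2)); print(r.as_matrix().round(3)); print("up 1mm in units",(r.inv().apply([0,0,.001])/.4).round(5))
for n in("scene","top"): cv2.imwrite(f"pics/{n}5.png",manip.get_image(n))
crop("pics/scene5.png",210,150,340,300,4,"pics/s5.png");crop("pics/top5.png",190,100,390,240,4,"pics/t5.png")
E
```

```text
[0.63048717 0.1683032  0.04356349] [-0.44  0.04 -0.14]
[[ 0.718 -0.232  0.656]
 [-0.696 -0.246  0.675]
 [ 0.005 -0.941 -0.339]]
up 1mm in units [ 1.00e-05 -2.35e-03 -8.50e-04]
```

View pics/s5.png

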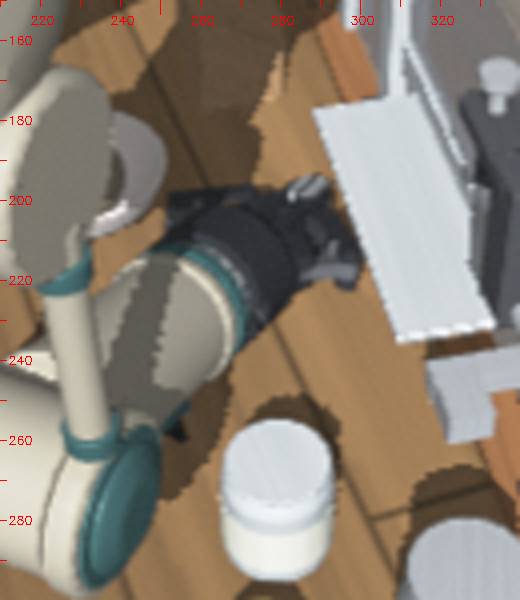

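View pics/t5.png

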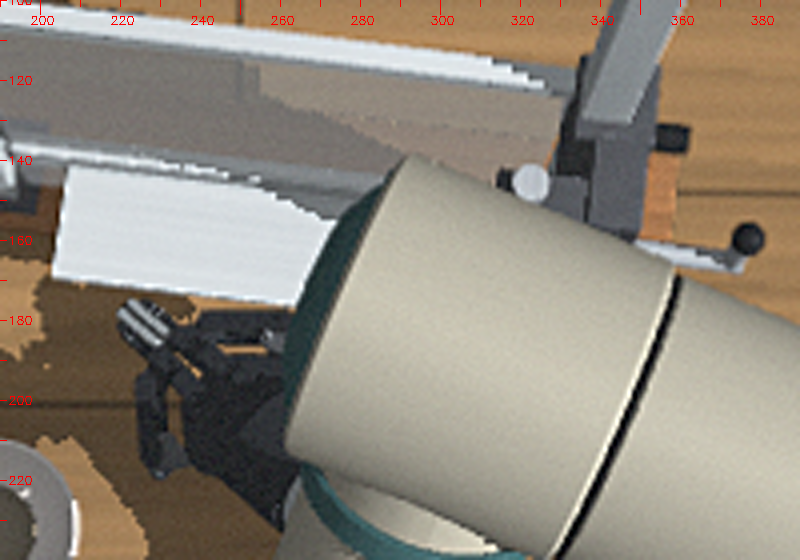

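```bash
python3 - <<'E'
from h import *
s,r=cur();p=s["position"];print(p)
for n in("top","scene"):
    print(n,"tip",proj(n,p+r.apply([0,0,.019])),"tcp",proj(n,p),[proj(n,p+r.apply([a,-.011,.019])).round(1) for a in(-.014,.014)], "edge",proj(n,np.array([.6212,.0982,.077])+Y*.06))
E
```

```text
[0.62945239 0.16708972 0.04255452]
top tip [212.45922702 169.17831219] tcp [217.40527956 173.51370806] [array([206.8, 171.1]), array([215.1, 163. ])] edge [220.16247461 170.09651095]
scene tip [293.12149581 193.359316  ] tcp [290.40915555 195.78163194] [array([288.8, 188. ]), array([298.8, 191. ])] edge [291.81403517 187.93750942]
```

```bash
python3 - <<'E'
from h import *
crop("pics/top5.png",210,160,270,220,10,"pics/t5b.png");crop("pics/scene5.png",260,180,310,230,10,"pics/s5b.png")
print(onplane("top",(221,176),.045),onplane("scene",(292,194.5),.045))
E
```

```text
[0.62269611 0.15811084] [0.63396799 0.16773127]
```

View pics/t5b.png

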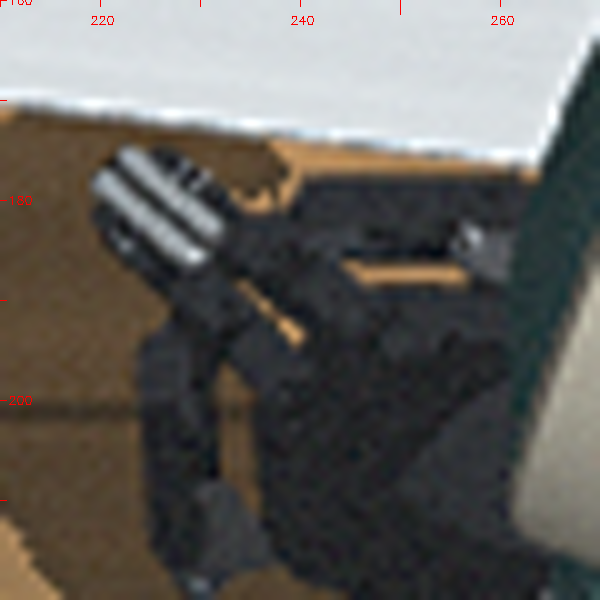

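View pics/s5b.png

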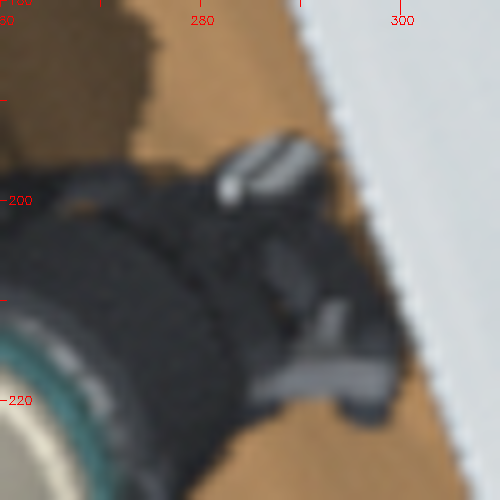

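```bash
python3 - <<'E'
from h import *
print(manip.tip_reach)
s,r=cur();p=s["position"];print(p,s["clock"])
for a,b in(((290,193.7),(221,175.5)),((282.5,199),(230,185.5))):
    P,e=tri(np.array(a),np.array(b));print(P,e,r.inv().apply(P-p))
im=manip.get_image("top");cv2.imwrite("pics/t6.png",im);crop(im,190,150,290,220,6,"pics/t6b.png")
crop(manip.get_image("scene"),250,170,320,240,8,"pics/s6b.png")
E
```

```text
0.019
[0.62945239 0.16708972 0.04255452] 5.45
[0.62202228 0.15663044 0.06011567] 0.7740813583559998 [ 0.00200699 -0.01218788 -0.01790041]
[0.59472599 0.13432587 0.07059967] 0.5276851335719357 [-0.00200836 -0.01013136 -0.05439895]
```

View pics/t6b.png

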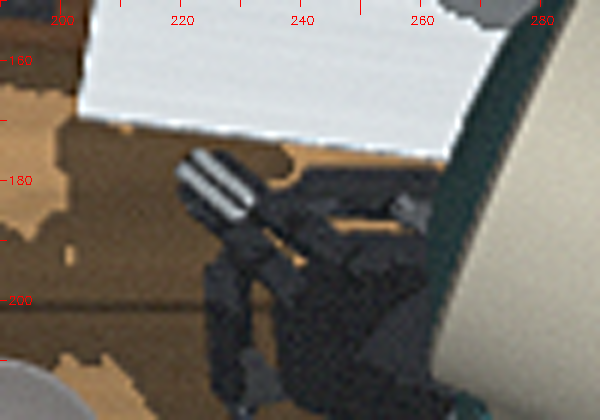

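View pics/s6b.png

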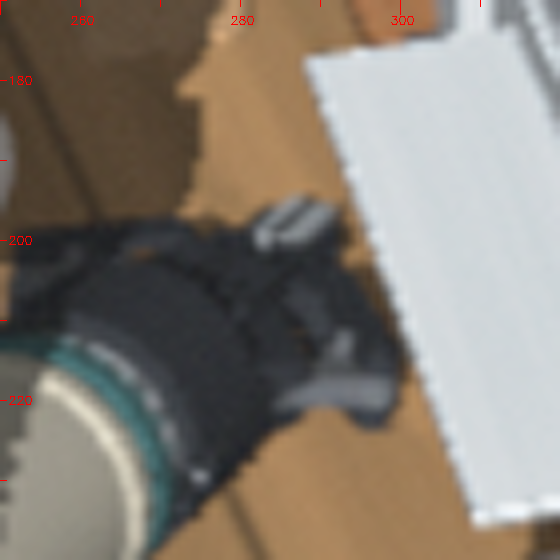

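```bash
python3 - <<'E'
from h import *
s,r=cur();p=s["position"]
im=cv2.resize(manip.get_image("top")[130:270,180:380],None,fx=4,fy=4,interpolation=cv2.INTER_CUBIC)
im2=cv2.resize(manip.get_image("scene")[150:290,200:340],None,fx=4,fy=4,interpolation=cv2.INTER_CUBIC)
for z in(19,0,-18,-54,-100,-150):
    for n,i,o in(("top",im,(180,130)),("scene",im2,(200,150))):
        u=proj(n,p+r.apply([0,0,z/1000]));c=tuple(int(v) for v in (u-np.array(o))*4);cv2.circle(i,c,3,(0,0,255),-1);cv2.putText(i,str(z),c,0,.45,(0,255,0),1)
cv2.imwrite("pics/t7.png",im);cv2.imwrite("pics/s7.png",im2)
crop("pics/top0.png",0,360,60,420,8,"pics/t0b.png")
print(proj("top",[.1669,.5497,.2147]),proj("top",[.1669,.5497,.1957]))
E
```

```text
[ 15.01375675 378.86729686] [ 19.24442575 377.66038133]
```

View pics/t7.png

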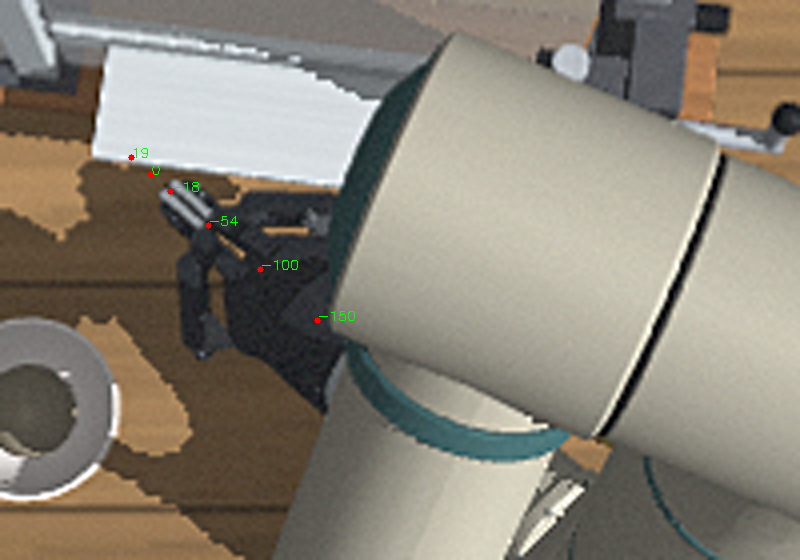

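View pics/s7.png

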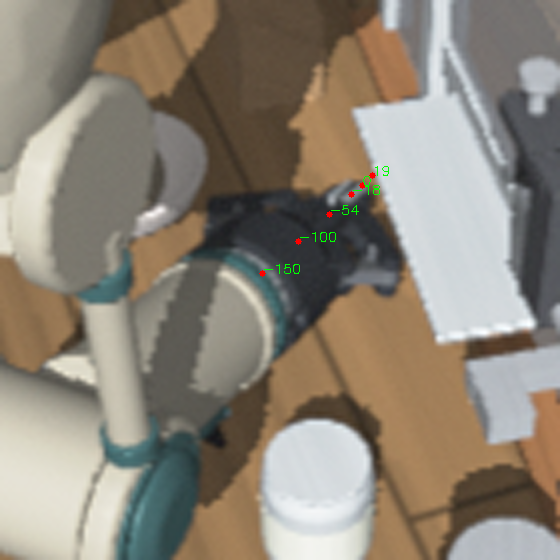

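View pics/t0b.png

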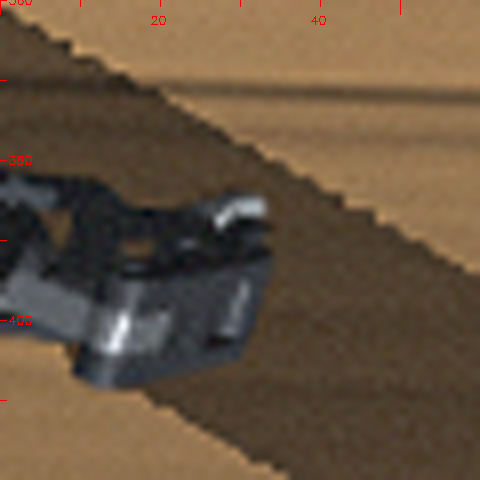

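>>> send_rows:
  delta_pos:
    - [0,-0.0047,-0.0017]
    - [0,-0.0047,-0.0017]
    - [0,-0.0047,-0.0017]
    - [0,-0.0047,-0.0017]
    - [0,0,0]
  angular:
    - [0,0,0]
    - [0,0,0]
    - [0,0,0]
    - [0,0,0]
    - [0,0,0]

```text
clock: 6.07
position: [0.6298, 0.1664, 0.0489]
ee_rot: [-0.531, 0.759, -0.308, 0.216]
contact_force: [-0.2, 0.5, -0.2]
width: -0.0004
```

>>> send_rows:
  delta_pos:
    - [0,-0.0047,-0.0017]
    - [0,-0.0023,-0.0009]
    - [0,-0.0023,-0.0009]
    - [0,0,0]
    - [0,0,0]
  angular:
    - [0,0,0]
    - [0,0,0]
    - [0,0,0]
    - [0,0,0]
    - [0,0,0]

```text
clock: 6.48
position: [0.6298, 0.1665, 0.0525]
ee_rot: [-0.531, 0.759, -0.308, 0.216]
contact_force: [-0.1, -0.4, -0.7]
width: 0.0002
```

>>> send_rows:
  delta_pos:
    - [0,-0.0023,-0.0009]
    - [0,-0.0023,-0.0009]
    - [0,-0.0023,-0.0009]
    - [0,0,0]
  angular:
    - [0,0,0]
    - [0,0,0]
    - [0,0,0]
    - [0,0,0]

```text
clock: 6.82
position: [0.6297, 0.1664, 0.0556]
ee_rot: [-0.531, 0.759, -0.308, 0.216]
contact_force: [-0.2, 0.2, 0.4]
width: 0.0002
```

>>> send_rows:
  delta_pos:
    - [0,-0.0023,-0.0009]
    - [0,-0.0023,-0.0009]
    - [0,-0.0023,-0.0009]
    - [0,0,0]
  angular:
    - [0,0,0]
    - [0,0,0]
    - [0,0,0]
    - [0,0,0]

```text
clock: 7.15
position: [0.6297, 0.1664, 0.0586]
ee_rot: [-0.531, 0.759, -0.308, 0.216]
contact_force: [0.3, 0.3, -0.1]
width: 0.0005
```

>>> send_rows:
  delta_pos:
    - [0,-0.0023,-0.0009]
    - [0,-0.0023,-0.0009]
    - [0,-0.0023,-0.0009]
    - [0,0,0]
  angular:
    - [0,0,0]
    - [0,0,0]
    - [0,0,0]
    - [0,0,0]

```text
clock: 7.48
position: [0.6296, 0.1663, 0.0616]
ee_rot: [-0.531, 0.759, -0.308, 0.216]
contact_force: [0.3, -0.3, -0.1]
width: -0.0001
```

```bash
python3 - <<'E'
from h import *
s,r=cur();p=s["position"];print(p)
t=manip.get_image("top");sc=manip.get_image("scene")
cv2.imwrite("pics/top8.png",t);cv2.imwrite("pics/scene8.png",sc)
crop(t,190,140,290,220,6,"pics/t8.png");crop(sc,240,150,330,240,6,"pics/s8.png")
E
```

```text
[0.6296309  0.16628409 0.06158331]
```

View pics/t8.png

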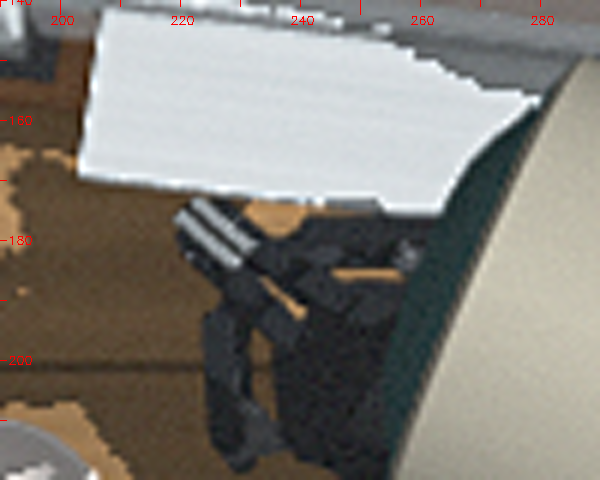

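View pics/s8.png

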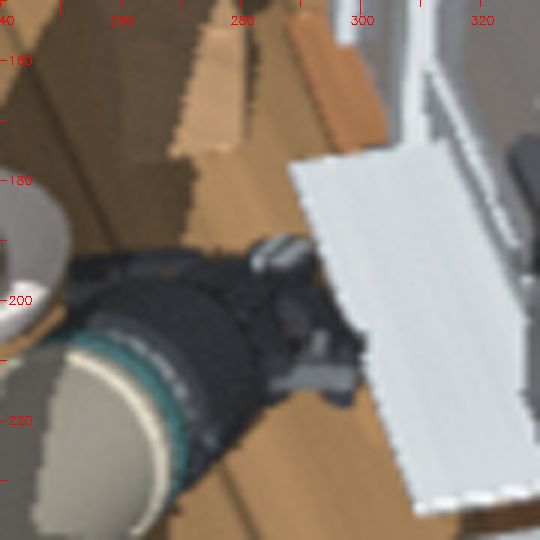

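```bash
python3 - <<'E'
from h import *
s,r0=cur();p0=s["position"]
G=Rd(.65,.4,np.pi);C_=np.array([.656,.1695,.034]);d=np.array([np.cos(.65),np.sin(.65),0])
for P in(C_-d*.07+Z*.05,C_-d*.07,C_,C_+Z*.17): 
    b=ik(P,G);print(P.round(3),b[0].round(3),b[1].min().round(2))
rv=(r0.inv()*G).as_rotvec();print(rv)
p1=p0-np.array([np.cos(.8),np.sin(.8),0])*.06
p2=C_-d*.07+Z*.05
for t in np.linspace(0,1,6):
    b=ik(p1+(p2-p1)*t,r0*R.from_rotvec(rv*t));print(b[0].round(3))
# rows: back off 60mm with +20mm up in 3 rows
print((r0.inv().apply(p1+Z*.02-p0)/.4/3).round(4))
r=r0
n=20;st=R.from_rotvec(rv/n);dd=(p2-p1-Z*.02)/n
for i in range(0,n,5): print(i,((r0*R.from_rotvec(rv*i/n)).inv().apply(dd)/.4).round(4),((r0*R.from_rotvec(rv*(i+4)/n)).inv().apply(dd)/.4).round(4),(rv/n/.08).round(3))
E
```

```text
[0.6   0.127 0.084] [-0.468  0.599  2.471  1.995  1.14   0.071] 0.23
[0.6   0.127 0.034] [-0.468  0.758  2.498  2.063  1.223 -0.109] 0.2
[0.656 0.17  0.034] [-0.296  0.731  2.38   2.185  1.153  0.027] 0.32
[0.656 0.17  0.204] [-0.296  0.308  2.249  1.875  0.899  0.609] 0.45
[0.06905544 0.14983919 1.62243146]
[-0.565  0.711  2.416  1.772  1.219 -1.556]
[-0.555  0.711  2.439  1.824  1.233 -1.266]
[-0.539  0.7    2.459  1.878  1.235 -0.963]
[-0.518  0.678  2.473  1.929  1.221 -0.641]
[-0.493  0.643  2.477  1.971  1.19  -0.296]
[-0.468  0.599  2.471  1.995  1.14   0.071]
[ 0.0001  0.0014 -0.0527]
0 [ 0.0008 -0.0008  0.0012] [ 0.0004 -0.001   0.0013] [0.043 0.094 1.014]
5 [ 0.0004 -0.001   0.0013] [-0.     -0.001   0.0013] [0.043 0.094 1.014]
10 [-0.0001 -0.001   0.0013] [-0.0005 -0.0009  0.0013] [0.043 0.094 1.014]
15 [-0.0006 -0.0009  0.0013] [-0.0008 -0.0006  0.0013] [0.043 0.094 1.014]
```

>>> send_rows:
  delta_pos:
    - [0,0.005,-0.05]
    - [0,0,-0.055]
    - [0,0,-0.055]
    - [0,0,0]
    - [0,0,0]
  angular:
    - [0,0,0]
    - [0,0,0]
    - [0,0,0]
    - [0.04,0.09,0.98]
    - [0.04,0.09,0.98]

```text
clock: 8.0
position: [0.5873, 0.1212, 0.0817]
ee_rot: [-0.547, 0.728, -0.372, 0.18]
contact_force: [0.1, 0.3, -0.0]
width: 0.0002
```

>>> send_rows:
  delta_pos:
    - [0,0,0]
    - [0,0,0]
    - [0,0,0]
    - [0,0,0]
    - [0,0,0]
  angular:
    - [0.04,0.09,0.98]
    - [0.04,0.09,0.98]
    - [0.04,0.09,0.98]
    - [0.04,0.09,0.98]
    - [0.04,0.09,0.98]

```text
clock: 8.42
position: [0.5872, 0.1226, 0.0812]
ee_rot: [-0.571, 0.634, -0.515, 0.085]
contact_force: [0.6, -0.2, 0.4]
width: -0.0001
```

>>> send_rows:
  delta_pos:
    - [0,0,0]
    - [0,0,0]
    - [0,0,0]
    - [0,0,0]
    - [0,0,0]
  angular:
    - [0.04,0.09,0.98]
    - [0.04,0.09,0.98]
    - [0.04,0.09,0.98]
    - [0.04,0.09,0.98]
    - [0.04,0.09,0.98]

```text
clock: 8.83
position: [0.5872, 0.1227, 0.0812]
ee_rot: [0.572, -0.516, 0.638, 0.012]
contact_force: [0.2, 0.1, 0.4]
width: -0.0003
```

>>> send_rows:
  delta_pos:
    - [0,0,0]
    - [0,0,0]
    - [0,0,0]
    - [0,0,0]
    - [0,0,0]
  angular:
    - [0.04,0.09,0.98]
    - [0.04,0.09,0.98]
    - [0.04,0.09,0.98]
    - [0.04,0.09,0.98]
    - [0.04,0.09,0.98]

```text
clock: 9.25
position: [0.5872, 0.1227, 0.0812]
ee_rot: [0.551, -0.377, 0.736, 0.109]
contact_force: [-0.7, 0.3, 0.8]
width: 0.0002
```

```bash
python3 - <<'E'
from h import *
G=Rd(.65,.4,np.pi)
s,r=cur();print(s["qpos"].round(3),s["contact_force"].round(2))
plan([.600,.127,.084],G,4)
E
```

```text
[-0.518  0.638  2.498  1.953  1.192 -0.273] [-0.71  0.25  0.77]
rv [0.0141 0.0252 0.2857] clock 9.25 [0.5872 0.1227 0.0812]
0 [-0.0036, -0.004, 0.0068] [0.0442, 0.0787, 0.8929]
1 [-0.0039, -0.0037, 0.0068] [0.0442, 0.0787, 0.8929]
2 [-0.0042, -0.0034, 0.0067] [0.0442, 0.0787, 0.8929]
3 [-0.0045, -0.0031, 0.0067] [0.0442, 0.0787, 0.8929]
```

>>> send_rows:
  delta_pos:
    - [-0.004,-0.004,0.007]
    - [-0.004,-0.004,0.007]
    - [-0.004,-0.003,0.007]
    - [-0.004,-0.003,0.007]
    - [0,0,0]
  angular:
    - [0.044,0.079,0.893]
    - [0.044,0.079,0.893]
    - [0.044,0.079,0.893]
    - [0.044,0.079,0.893]
    - [0,0,0]

```text
clock: 9.67
position: [0.6006, 0.1277, 0.0845]
ee_rot: [0.524, -0.268, 0.789, 0.176]
contact_force: [-0.3, -0.9, -0.3]
width: -0.0
```

```bash
python3 - <<'E'
from h import *
G=Rd(.65,.4,np.pi)
s,r=cur();print(s["qpos"].round(3),s["contact_force"].round(2))
t=manip.get_image("top");sc=manip.get_image("scene")
cv2.imwrite("pics/top9.png",t);cv2.imwrite("pics/scene9.png",sc)
crop(t,190,140,290,220,6,"pics/t9.png");crop(sc,220,150,330,250,6,"pics/s9.png")
for n in("top","scene"): print(n,[proj(n,s["position"]+r.apply([0,0,z])).round(1) for z in(.019,0,-.018)])
plan([.600,.127,.034],G,3)
E
```

```text
[-0.467  0.6    2.47   1.996  1.142  0.066] [-0.29 -0.86 -0.3 ]
top [array([228.3, 176.1]), array([232.6, 181.2]), array([236.7, 186.1])]
scene [array([289.1, 194.3]), array([285.2, 196.1]), array([281.5, 197.9])]
rv [0.0006 0.0005 0.0063] clock 9.7667 [0.6001 0.1275 0.084 ]
0 [0.0385, -0.0001, 0.0159] [0.0025, 0.0021, 0.0263]
1 [0.0385, -0.0002, 0.0159] [0.0025, 0.0021, 0.0263]
2 [0.0385, -0.0002, 0.0159] [0.0025, 0.0021, 0.0263]
```

View pics/t9.png

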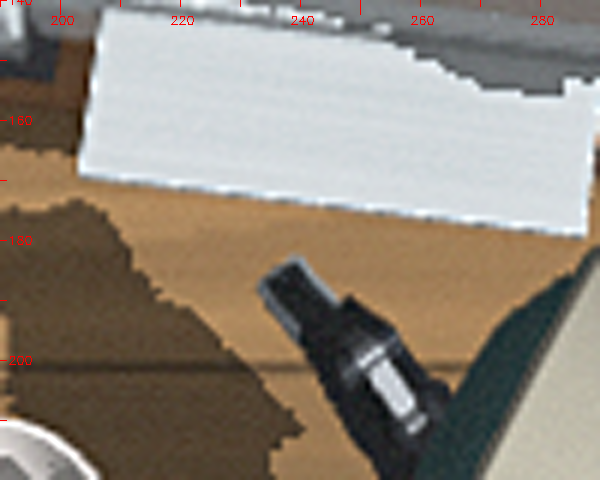

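View pics/s9.png

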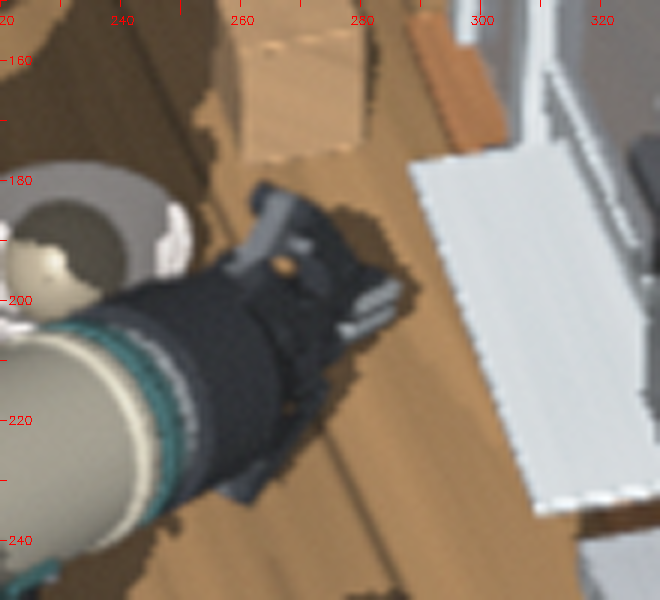

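>>> send_rows:
  delta_pos:
    - [0.0385,0,0.016]
    - [0.0385,0,0.016]
    - [0.0385,0,0.016]
    - [0,0,0]
    - [0,0,0]
  angular:
    - [0,0,0]
    - [0,0,0]
    - [0,0,0]
    - [0,0,0]
    - [0,0,0]

```text
clock: 10.18
position: [0.5999, 0.127, 0.033]
ee_rot: [0.524, -0.267, 0.79, 0.176]
contact_force: [-0.9, 0.1, 0.2]
width: -0.0001
```

>>> send_rows:
  delta_pos:
    - [-0.017,0,0.04]
    - [-0.017,0,0.04]
    - [-0.017,0,0.04]
    - [0,0,0]
    - [0,0,0]
  angular:
    - [0,0,0]
    - [0,0,0]
    - [0,0,0]
    - [0,0,0]
    - [0,0,0]

```text
clock: 10.6
position: [0.6415, 0.1595, 0.0356]
ee_rot: [0.525, -0.269, 0.788, 0.175]
contact_force: [0.3, -0.2, 0.5]
width: 0.0002
```

```bash
python3 - <<'E'
from h import *
G=Rd(.65,.4,np.pi)
s,r=cur();print(s["qpos"].round(3),s["contact_force"].round(2))
t=manip.get_image("top");sc=manip.get_image("scene")
cv2.imwrite("pics/top10.png",t);cv2.imwrite("pics/scene10.png",sc)
crop(t,190,140,290,220,6,"pics/t10.png");crop(sc,220,150,330,250,6,"pics/s10.png")
plan([.656,.1695,.034],G,1)
E
```

```text
[-0.336  0.736  2.411  2.156  1.176 -0.011] [ 0.25 -0.17  0.55]
rv [0.0004 0.0005 0.0044] clock 10.7 [0.6409 0.1587 0.0347]
0 [-0.0165, -0.0015, 0.0435] [0.0045, 0.0056, 0.0554]
```

View pics/t10.png

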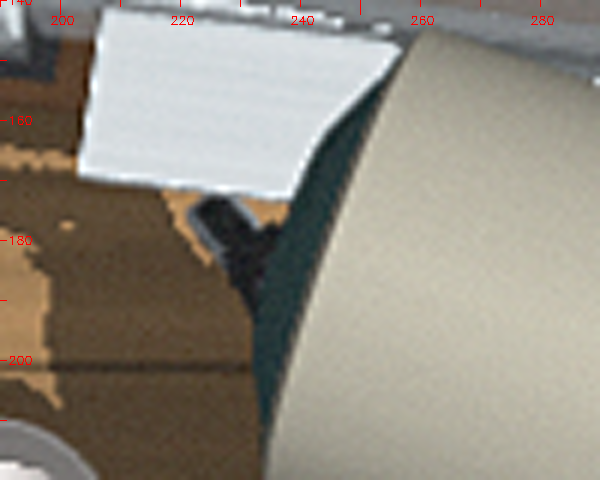

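View pics/s10.png

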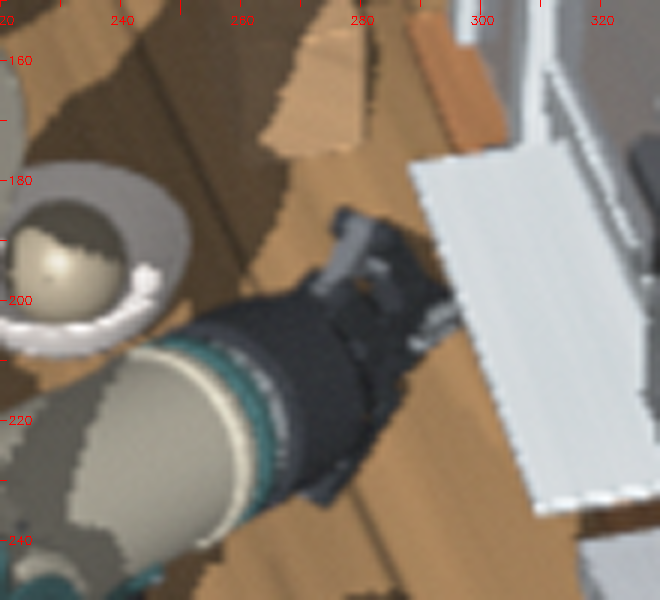

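>>> send_rows:
  delta_pos:
    - [-0.0073,0,0.0173]
    - [-0.0073,0,0.0173]
    - [0,0,0]
  angular:
    - [0,0,0]
    - [0,0,0]
    - [0,0,0]

```text
clock: 10.95
position: [0.6545, 0.1679, 0.0345]
ee_rot: [0.525, -0.268, 0.789, 0.175]
contact_force: [-1.1, -0.6, 0.3]
width: 0.0
```

```bash
python3 - <<'E'
from h import *
s,r=cur();print(s["position"],s["contact_force"].round(2),(r.inv().apply([0,0,.001])/.4).round(5))
t=manip.get_image("top");sc=manip.get_image("scene")
crop(t,190,140,290,220,6,"pics/t11.png");crop(sc,220,150,330,250,6,"pics/s11.png")
E
```

```text
[0.65450203 0.16794133 0.03448628] [-1.11 -0.56  0.26] [-2.3e-03 -1.0e-05 -9.7e-04]
```

View pics/s11.png

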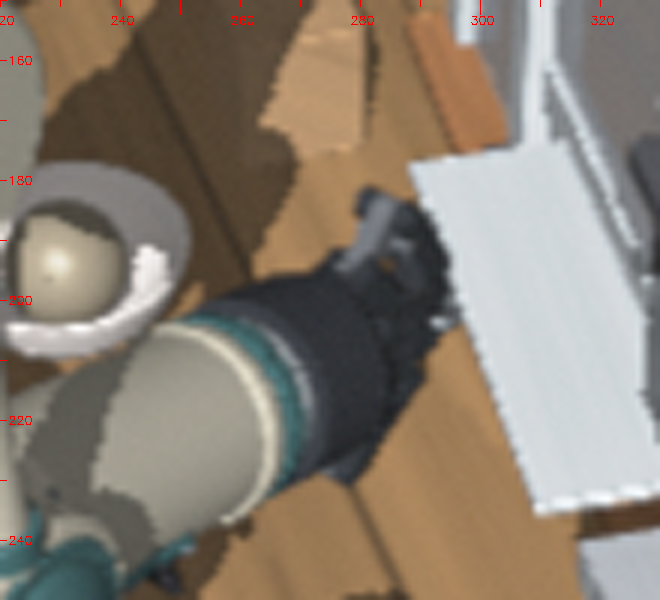

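>>> send_rows:
  delta_pos:
    - [-0.0023,0,-0.001]
    - [-0.0023,0,-0.001]
    - [-0.0023,0,-0.001]
    - [0,0,0]
  angular:
    - [0,0,0]
    - [0,0,0]
    - [0,0,0]
    - [0,0,0]

```text
clock: 11.38
position: [0.6534, 0.1677, 0.0372]
ee_rot: [0.524, -0.268, 0.789, 0.175]
contact_force: [-0.5, 0.1, 0.1]
width: 0.0
```

>>> send_rows:
  delta_pos:
    - [-0.0023,0,-0.001]
    - [-0.0023,0,-0.001]
    - [-0.0023,0,-0.001]
    - [0,0,0]
  angular:
    - [0,0,0]
    - [0,0,0]
    - [0,0,0]
    - [0,0,0]

```text
clock: 11.72
position: [0.6534, 0.1677, 0.0403]
ee_rot: [0.524, -0.268, 0.789, 0.175]
contact_force: [0.1, -0.2, 0.5]
width: -0.0001
```

>>> send_rows:
  delta_pos:
    - [-0.0023,0,-0.001]
    - [-0.0023,0,-0.001]
    - [-0.0023,0,-0.001]
    - [0,0,0]
  angular:
    - [0,0,0]
    - [0,0,0]
    - [0,0,0]
    - [0,0,0]

```text
clock: 12.05
position: [0.653, 0.1677, 0.0422]
ee_rot: [0.523, -0.268, 0.79, 0.175]
contact_force: [1.2, -0.2, -2.6]
width: -0.0
```

>>> send_rows:
  delta_pos:
    - [-0.0023,0,-0.001]
    - [-0.0023,0,-0.001]
    - [-0.0023,0,-0.001]
    - [0,0,0]
  angular:
    - [0,0,0]
    - [0,0,0]
    - [0,0,0]
    - [0,0,0]

```text
clock: 12.38
position: [0.6531, 0.1677, 0.0459]
ee_rot: [0.524, -0.268, 0.789, 0.176]
contact_force: [0.3, -0.3, -4.7]
width: 0.0002
```

>>> send_rows:
  delta_pos:
    - [-0.0115,0,-0.0049]
    - [-0.0115,0,-0.0049]
    - [-0.0115,0,-0.0049]
    - [-0.0115,0,-0.0049]
    - [-0.0115,0,-0.0049]
  angular:
    - [0,0,0]
    - [0,0,0]
    - [0,0,0]
    - [0,0,0]
    - [0,0,0]

```text
clock: 12.8
position: [0.6531, 0.1678, 0.0717]
ee_rot: [0.524, -0.268, 0.789, 0.175]
contact_force: [-0.4, -1.0, -3.3]
width: -0.0001
```

>>> send_rows:
  delta_pos:
    - [-0.0115,0,-0.0049]
    - [-0.0115,0,-0.0049]
    - [-0.0115,0,-0.0049]
    - [-0.0115,0,-0.0049]
    - [-0.0115,0,-0.0049]
  angular:
    - [0,0,0]
    - [0,0,0]
    - [0,0,0]
    - [0,0,0]
    - [0,0,0]

```text
clock: 13.22
position: [0.6531, 0.1678, 0.0966]
ee_rot: [0.524, -0.268, 0.789, 0.175]
contact_force: [-0.4, -0.6, -4.0]
width: -0.0001
```

```bash
python3 - <<'E'
from h import *
s,r=cur();print(s["position"],s["contact_force"].round(2),s["qpos"].round(3),(r.inv().apply([0,0,.001])/.4).round(5))
t=manip.get_image("top");sc=manip.get_image("scene")
cv2.imwrite("pics/scene12.png",sc)
crop(t,190,120,390,220,4,"pics/t12.png");crop(sc,220,120,400,260,4,"pics/s12.png")
E
```

```text
[0.65307209 0.16779522 0.09657854] [-0.37 -0.59 -3.96] [-0.303  0.565  2.356  2.096  1.051  0.203] [-2.3e-03 -1.0e-05 -9.7e-04]
```

View pics/s12.png

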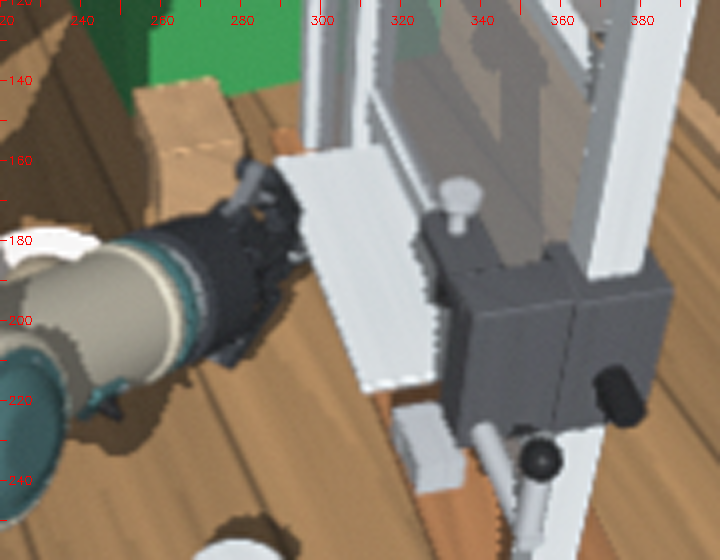

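>>> send_rows:
  delta_pos:
    - [-0.0115,0,-0.0049]
    - [-0.0115,0,-0.0049]
    - [-0.0115,0,-0.0049]
    - [-0.0115,0,-0.0049]
    - [-0.0115,0,-0.0049]
  angular:
    - [0,0,0]
    - [0,0,0]
    - [0,0,0]
    - [0,0,0]
    - [0,0,0]

```text
clock: 13.73
position: [0.653, 0.1678, 0.1215]
ee_rot: [0.524, -0.268, 0.789, 0.176]
contact_force: [1.1, -0.2, -4.1]
width: 0.0
```

>>> send_rows:
  delta_pos:
    - [-0.0115,0,-0.0049]
    - [-0.0115,0,-0.0049]
    - [-0.0115,0,-0.0049]
    - [-0.0115,0,-0.0049]
    - [-0.0115,0,-0.0049]
  angular:
    - [0,0,0]
    - [0,0,0]
    - [0,0,0]
    - [0,0,0]
    - [0,0,0]

```text
clock: 14.15
position: [0.6528, 0.1679, 0.1465]
ee_rot: [0.524, -0.268, 0.789, 0.176]
contact_force: [0.0, -0.9, -4.8]
width: -0.0001
```

>>> send_rows:
  delta_pos:
    - [-0.0115,0,-0.0049]
    - [-0.0115,0,-0.0049]
    - [-0.0115,0,-0.0049]
    - [-0.0115,0,-0.0049]
    - [0,0,0]
  angular:
    - [0,0,0]
    - [0,0,0]
    - [0,0,0]
    - [0,0,0]
    - [0,0,0]

```text
clock: 14.57
position: [0.653, 0.168, 0.1677]
ee_rot: [0.525, -0.268, 0.788, 0.175]
contact_force: [-1.0, -0.9, -1.9]
width: -0.0
```

```bash
python3 - <<'E'
from h import *
s,r=cur();print(s["position"],s["contact_force"].round(2),s["qpos"].round(3),(r.inv().apply([0,0,.001])/.4).round(5))
t=manip.get_image("top");sc=manip.get_image("scene")
cv2.imwrite("pics/scene13.png",sc);cv2.imwrite("pics/top13.png",t)
crop(t,190,100,390,220,4,"pics/t13.png");crop(sc,300,140,400,240,6,"pics/s13.png")
E
```

```text
[0.65298347 0.16804286 0.16767523] [-1.04 -0.92 -1.88] [-0.303  0.389  2.296  1.96   0.949  0.453] [-2.3e-03 -1.0e-05 -9.7e-04]
```

View pics/s13.png

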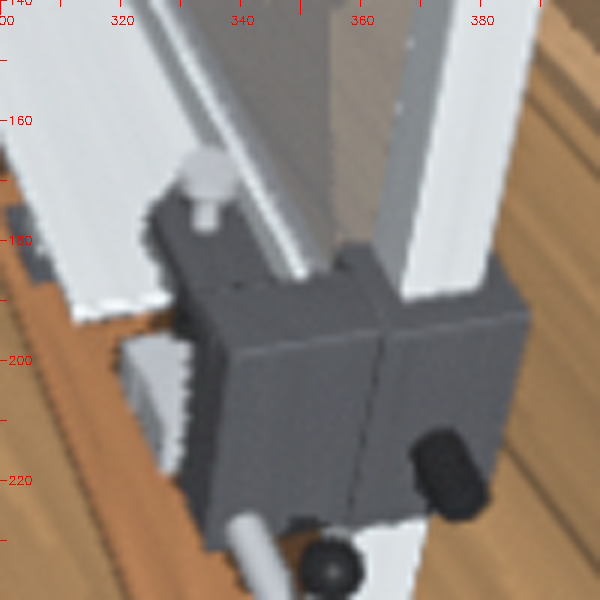

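>>> send_rows:
  delta_pos:
    - [-0.0069,0,-0.0029]
    - [-0.0069,0,-0.0029]
    - [-0.0069,0,-0.0029]
    - [-0.0069,0,-0.0029]
    - [0,0,0]
  angular:
    - [0,0,0]
    - [0,0,0]
    - [0,0,0]
    - [0,0,0]
    - [0,0,0]

```text
clock: 15.08
position: [0.6528, 0.168, 0.1786]
ee_rot: [0.524, -0.268, 0.789, 0.176]
contact_force: [-0.6, 0.0, -3.0]
width: 0.0003
```

>>> send_rows:
  delta_pos:
    - [-0.0023,0,-0.00097]
    - [-0.0023,0,-0.00097]
  angular:
    - [0,0,0]
    - [0,0,0]

```text
clock: 15.25
position: [0.6526, 0.168, 0.1798]
ee_rot: [0.524, -0.268, 0.789, 0.176]
contact_force: [-0.6, -0.3, -5.0]
width: 0.0001
```

>>> send_rows:
  delta_pos:
    - [-0.0023,0,-0.00097]
    - [-0.0023,0,-0.00097]
  angular:
    - [0,0,0]
    - [0,0,0]

```text
clock: 15.42
position: [0.6526, 0.168, 0.1818]
ee_rot: [0.524, -0.268, 0.789, 0.176]
contact_force: [-0.7, -0.1, -4.5]
width: 0.0001
```

>>> send_rows:
  delta_pos:
    - [-0.00115,0,-0.00049]
    - [-0.00115,0,-0.00049]
  angular:
    - [0,0,0]
    - [0,0,0]

```text
clock: 15.58
position: [0.6527, 0.168, 0.1829]
ee_rot: [0.524, -0.268, 0.789, 0.176]
contact_force: [-0.2, 0.4, -3.8]
width: -0.0
```

>>> send_rows:
  delta_pos:
    - [-0.00115,0,-0.00049]
    - [-0.00115,0,-0.00049]
  angular:
    - [0,0,0]
    - [0,0,0]

```text
clock: 15.75
position: [0.6527, 0.168, 0.1839]
ee_rot: [0.524, -0.268, 0.789, 0.176]
contact_force: [-0.7, 0.2, -4.0]
width: 0.0001
```

>>> send_rows:
  delta_pos:
    - [-0.00115,0,-0.00049]
    - [-0.00115,0,-0.00049]
  angular:
    - [0,0,0]
    - [0,0,0]

```text
clock: 15.92
position: [0.6527, 0.168, 0.185]
ee_rot: [0.524, -0.268, 0.789, 0.176]
contact_force: [0.3, 0.1, -4.8]
width: 0.0
```

>>> send_rows:
  delta_pos:
    - [-0.00115,0,-0.00049]
    - [-0.00115,0,-0.00049]
  angular:
    - [0,0,0]
    - [0,0,0]

```text
clock: 16.08
position: [0.6527, 0.168, 0.1861]
ee_rot: [0.524, -0.268, 0.789, 0.176]
contact_force: [-0.5, 0.3, -4.2]
width: -0.0003
```

>>> send_rows:
  delta_pos:
    - [-0.00115,0,-0.00049]
    - [-0.00115,0,-0.00049]
  angular:
    - [0,0,0]
    - [0,0,0]

```text
clock: 16.25
position: [0.6527, 0.1679, 0.187]
ee_rot: [0.524, -0.268, 0.789, 0.176]
contact_force: [0.1, 0.3, -4.9]
width: -0.0001
```

>>> send_rows:
  delta_pos:
    - [-0.00115,0,-0.00049]
    - [-0.00115,0,-0.00049]
  angular:
    - [0,0,0]
    - [0,0,0]

```text
clock: 16.42
position: [0.6527, 0.1679, 0.188]
ee_rot: [0.524, -0.268, 0.789, 0.176]
contact_force: [-0.1, -0.6, -4.3]
width: -0.0002
```

>>> send_rows:
  delta_pos:
    - [-0.00115,0,-0.00049]
    - [-0.00115,0,-0.00049]
  angular:
    - [0,0,0]
    - [0,0,0]

```text
clock: 16.58
position: [0.6527, 0.1679, 0.1891]
ee_rot: [0.524, -0.268, 0.789, 0.176]
contact_force: [-1.0, -1.1, -3.9]
width: 0.0
```

>>> send_rows:
  delta_pos:
    - [-0.00115,0,-0.00049]
    - [-0.00115,0,-0.00049]
  angular:
    - [0,0,0]
    - [0,0,0]

```text
clock: 16.75
position: [0.6527, 0.1679, 0.1901]
ee_rot: [0.524, -0.268, 0.789, 0.176]
contact_force: [-0.8, 0.5, -4.1]
width: -0.0
```

>>> send_rows:
  delta_pos:
    - [-0.00115,0,-0.00049]
    - [-0.00115,0,-0.00049]
  angular:
    - [0,0,0]
    - [0,0,0]

```text
clock: 16.92
position: [0.6527, 0.1679, 0.1911]
ee_rot: [0.524, -0.268, 0.789, 0.176]
contact_force: [-0.0, 0.8, -3.9]
width: 0.0001
```

>>> send_rows:
  delta_pos:
    - [-0.00115,0,-0.00049]
    - [-0.00115,0,-0.00049]
  angular:
    - [0,0,0]
    - [0,0,0]

```text
clock: 17.08
position: [0.6527, 0.1679, 0.192]
ee_rot: [0.524, -0.268, 0.789, 0.176]
contact_force: [-0.4, 0.3, -4.7]
width: -0.0001
```

>>> send_rows:
  delta_pos:
    - [-0.00115,0,-0.00049]
    - [-0.00115,0,-0.00049]
  angular:
    - [0,0,0]
    - [0,0,0]

```text
clock: 17.25
position: [0.6525, 0.1678, 0.1923]
ee_rot: [0.523, -0.268, 0.79, 0.175]
contact_force: [0.6, 1.5, -5.9]
width: -0.0002
```

>>> send_rows:
  delta_pos:
    - [0,0,0]
  angular:
    - [0,0,0]

```text
clock: 17.33
position: [0.6525, 0.1678, 0.1923]
ee_rot: [0.523, -0.268, 0.79, 0.175]
contact_force: [-0.0, 1.6, -7.2]
width: 0.0001
```

>>> send_rows:
  delta_pos:
    - [-0.0007,0,-0.0003]
    - [0,0,0]
  angular:
    - [0,0,0]
    - [0,0,0]

```text
clock: 17.5
position: [0.6524, 0.1678, 0.1924]
ee_rot: [0.523, -0.268, 0.79, 0.175]
contact_force: [-0.3, 0.7, -8.5]
width: -0.0
```

>>> send_rows:
  delta_pos:
    - [-0.0007,0,-0.0003]
    - [0,0,0]
    - [0,0,0]
  angular:
    - [0,0,0]
    - [0,0,0]
    - [0,0,0]

```text
clock: 17.75
position: [0.6523, 0.1678, 0.1927]
ee_rot: [0.523, -0.268, 0.79, 0.175]
contact_force: [0.5, 1.1, -10.3]
width: 0.0001
```

>>> send_rows:
  delta_pos:
    - [0,0,0]
    - [0,0,0]
    - [0,0,0]
    - [0,0,0]
    - [0,0,0]
  angular:
    - [0,0,0]
    - [0,0,0]
    - [0,0,0]
    - [0,0,0]
    - [0,0,0]

```text
clock: 18.17
position: [0.6524, 0.1678, 0.1928]
ee_rot: [0.523, -0.268, 0.79, 0.175]
contact_force: [0.9, 1.4, -13.0]
width: 0.0
```

>>> send_rows:
  delta_pos:
    - [0,0,0]
    - [0,0,0]
    - [0,0,0]
    - [0,0,0]
    - [0,0,0]
  angular:
    - [0,0,0]
    - [0,0,0]
    - [0,0,0]
    - [0,0,0]
    - [0,0,0]

```text
clock: 18.58
position: [0.6525, 0.1678, 0.193]
ee_rot: [0.524, -0.268, 0.79, 0.175]
contact_force: [1.0, 0.8, -14.5]
width: -0.0003
```

>>> send_rows:
  delta_pos:
    - [0.002,0,0.0009]
    - [0,0,0]
  angular:
    - [0,0,0]
    - [0,0,0]

```text
clock: 18.75
position: [0.6527, 0.168, 0.1929]
ee_rot: [0.524, -0.268, 0.789, 0.176]
contact_force: [-1.7, -1.2, -11.9]
width: 0.0
```

>>> send_rows:
  delta_pos:
    - [0.006,0,0.0025]
    - [0.012,0,0.005]
    - [0.012,0,0.005]
    - [0,0,0]
  angular:
    - [0,0,0]
    - [0,0,0]
    - [0,0,0]
    - [0,0,0]

```text
clock: 19.08
position: [0.6548, 0.168, 0.183]
ee_rot: [0.527, -0.267, 0.787, 0.176]
contact_force: [-0.6, -0.6, 2.4]
width: -0.0004
```

>>> send_rows:
  delta_pos:
    - [0.017,0,-0.04]
    - [0.017,0,-0.04]
    - [0.017,0,-0.04]
    - [0.017,0,-0.04]
    - [0,0,0]
  angular:
    - [0,0,0]
    - [0,0,0]
    - [0,0,0]
    - [0,0,0]
    - [0,0,0]

```text
clock: 19.5
position: [0.5974, 0.1244, 0.1811]
ee_rot: [0.526, -0.267, 0.789, 0.175]
contact_force: [0.1, 0.2, 0.0]
width: -0.0001
```

```bash
python3 - <<'E'
from h import *
s,r=cur();print(s["position"],s["contact_force"].round(2),s["qpos"].round(3))
t=manip.get_image("top");sc=manip.get_image("scene")
cv2.imwrite("pics/scene14.png",sc);cv2.imwrite("pics/top14.png",t)
crop(t,190,100,390,220,4,"pics/t14.png");crop(sc,270,140,400,260,6-1,"pics/s14.png")
E
```

```text
[0.5973993  0.12439304 0.18108868] [0.12 0.17 0.02] [-0.48   0.319  2.383  1.798  1.026  0.462]
```

View pics/s14.png

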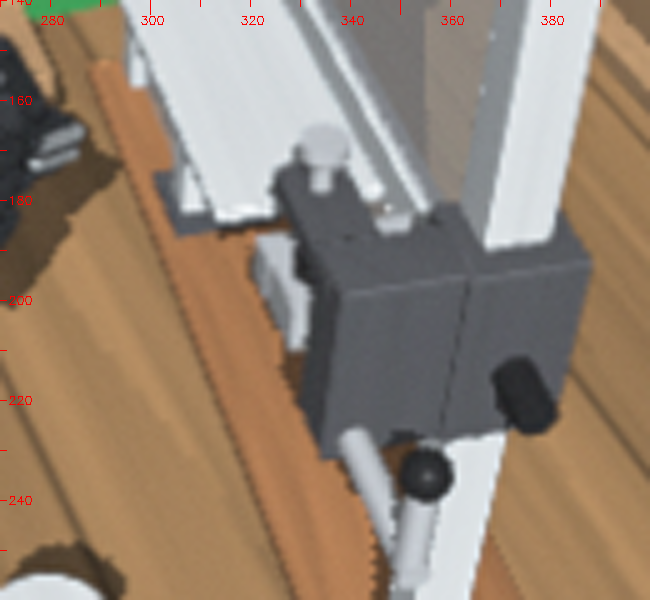

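View pics/t14.png

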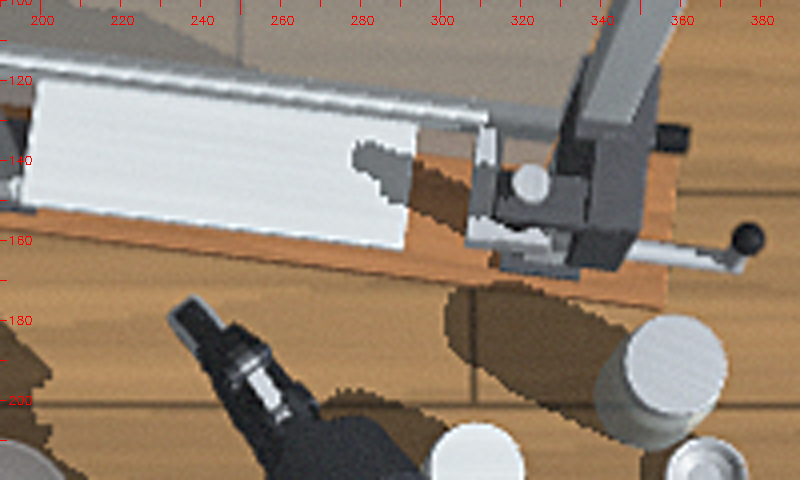

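```bash
cat >> h.py <<'E'
KN=np.array([.6063,-.1726,.240])
def tcpb(G,dist,dz=0): # TCP so that axis point at tool z=-.025 is dist in -Y from knob
    return KN-Y*dist+Z*dz+G.apply([0,0,.025])
E
python3 - <<'E'
from h import *
s,r0=cur();print(s["qpos"].round(2))
for az in(-.13,.1,.3):
  for pt in(.5,.7,.9):
    for roll in(0,np.pi):
      G=Rd(az,pt,roll);L=[ik(tcpb(G,d),G) for d in(.045,.017,-.02)]
      if all(L): print(az,pt,round(roll,1),L[0][0].round(2),L[2][0].round(2),min(l[1].min() for l in L).round(2))
E
```

```text
[-0.48  0.32  2.38  1.8   1.03  0.46]
-0.13 0.5 0 [-0.75  0.14  2.25  1.94  0.58 -2.33] [-0.58  0.12  2.29  2.17  0.48 -2.46] 0.24
-0.13 0.5 3.1 [-0.75  0.14  2.25  1.94  0.58  0.81] [-0.58  0.12  2.29  2.17  0.48  0.69] 0.37
-0.13 0.7 0 [-0.69  0.1   2.09  1.22  0.44 -1.57] [-0.53  0.07  2.12  1.22  0.32 -1.47] 0.21
-0.13 0.7 3.1 [-0.69  0.1   2.09  1.22  0.44  1.57] [-0.53  0.07  2.12  1.22  0.32  1.68] 0.21
-0.13 0.9 0 [-0.62  0.11  1.93  0.58  0.57 -0.9 ] [-0.48  0.09  1.96  0.46  0.5  -0.69] 0.39
-0.13 0.9 3.1 [-0.62  0.11  1.93  0.58  0.57  2.24] [-0.48  0.09  1.96  0.46  0.5   2.46] 0.24
0.1 0.5 0 [-0.89  0.2   2.17  1.58  0.82 -2.22] [-0.75  0.16  2.23  1.71  0.73 -2.26] 0.44
0.1 0.5 3.1 [-0.89  0.2   2.17  1.58  0.82  0.92] [-0.75  0.16  2.23  1.71  0.73  0.88] 0.47
0.1 0.7 0 [-0.81  0.15  2.03  1.17  0.71 -1.74] [-0.67  0.11  2.08  1.2   0.61 -1.69] 0.5
0.1 0.7 3.1 [-0.81  0.15  2.03  1.17  0.71  1.4 ] [-0.67  0.11  2.08  1.2   0.61  1.45] 0.5
0.1 0.9 0 [-0.72  0.15  1.88  0.72  0.75 -1.27] [-0.59  0.11  1.92  0.68  0.67 -1.14] 0.56
0.1 0.9 3.1 [-0.72  0.15  1.88  0.72  0.75  1.88] [-0.59  0.11  1.92  0.68  0.67  2.  ] 0.56
0.3 0.5 0 [-0.96  0.26  2.07  1.38  1.02 -2.2 ] [-0.84  0.22  2.14  1.47  0.93 -2.21] 0.49
0.3 0.5 3.1 [-0.96  0.26  2.07  1.38  1.02  0.94] [-0.84  0.22  2.14  1.47  0.93  0.93] 0.56
0.3 0.7 0 [-0.87  0.21  1.95  1.09  0.92 -1.85] [-0.75  0.16  2.01  1.13  0.83 -1.81] 0.69
0.3 0.7 3.1 [-0.87  0.21  1.95  1.09  0.92  1.3 ] [-0.75  0.16  2.01  1.13  0.83  1.33] 0.69
0.3 0.9 0 [-0.77  0.19  1.82  0.76  0.92 -1.48] [-0.65  0.16  1.87  0.75  0.84 -1.39] 0.73
0.3 0.9 3.1 [-0.77  0.19  1.82  0.76  0.92  1.66] [-0.65  0.16  1.87  0.75  0.84  1.75] 0.73
```

```bash
python3 - <<'E'
from h import *
s,r0=cur();p0=s["position"];G=Rd(.1,.7,np.pi)
Pa=tcpb(G,.045);Ps=Pa-G.apply([0,0,.08]);print("start",Pa,"stage",Ps)
rv=(r0.inv()*G).as_rotvec();print(rv,np.linalg.norm(rv))
Pm=np.array([.50,.0,.28])
for t in np.linspace(0,1,5): print(ik(p0+(Pm-p0)*t,r0*R.from_rotvec(rv*t))[0].round(2))
for t in np.linspace(0,1,4): print(ik(Pm+(Ps-Pm)*t,G)[0].round(2))
plan(Pm,G,9)
E
```

```text
start [ 0.61949199 -0.21531136  0.22389456] stage [ 0.5586103  -0.22141991  0.27543197]
[0.46853474 0.29750862 0.29192359] 0.6271009220464062
[-0.48  0.32  2.38  1.8   1.02  0.46]
[-0.5   0.15  2.39  1.73  0.88  0.69]
[-0.51 -0.02  2.36  1.57  0.73  1.02]
[-0.5  -0.16  2.31  1.28  0.61  1.44]
[-0.47 -0.26  2.23  0.88  0.57  1.96]
[-0.47 -0.26  2.23  0.88  0.57  1.96]
[-0.7  -0.18  2.19  0.99  0.71  1.7 ]
[-0.84 -0.08  2.12  1.03  0.81  1.57]
[-0.94  0.02  2.02  1.03  0.88  1.5 ]
rv [0.4685 0.2975 0.2919] clock 19.6 [0.5988 0.1248 0.1813]
0 [-0.0087, -0.0111, -0.0501] [0.6507, 0.4132, 0.4054]
1 [-0.0075, -0.0135, -0.0497] [0.6507, 0.4132, 0.4054]
2 [-0.0063, -0.0158, -0.0492] [0.6507, 0.4132, 0.4054]
3 [-0.0052, -0.0182, -0.0485] [0.6507, 0.4132, 0.4054]
4 [-0.0043, -0.0205, -0.0476] [0.6507, 0.4132, 0.4054]
5 [-0.0034, -0.0229, -0.0466] [0.6507, 0.4132, 0.4054]
6 [-0.0027, -0.0251, -0.0455] [0.6507, 0.4132, 0.4054]
7 [-0.002, -0.0274, -0.0442] [0.6507, 0.4132, 0.4054]
8 [-0.0015, -0.0296, -0.0428] [0.6507, 0.4132, 0.4054]
```

>>> send_rows:
  delta_pos:
    - [-0.009,-0.011,-0.05]
    - [-0.0075,-0.0135,-0.05]
    - [-0.006,-0.016,-0.049]
    - [-0.005,-0.018,-0.0485]
    - [-0.004,-0.0205,-0.0475]
  angular:
    - [0.65,0.413,0.405]
    - [0.65,0.413,0.405]
    - [0.65,0.413,0.405]
    - [0.65,0.413,0.405]
    - [0.65,0.413,0.405]

```text
clock: 20.02
position: [0.543, 0.0565, 0.2364]
ee_rot: [0.473, -0.146, 0.864, 0.091]
contact_force: [0.6, 0.4, -0.1]
width: 0.0001
```

>>> send_rows:
  delta_pos:
    - [-0.0035,-0.023,-0.0465]
    - [-0.003,-0.025,-0.0455]
    - [-0.002,-0.0275,-0.044]
    - [-0.0015,-0.0295,-0.043]
    - [0,0,0]
  angular:
    - [0.65,0.413,0.405]
    - [0.65,0.413,0.405]
    - [0.65,0.413,0.405]
    - [0.65,0.413,0.405]
    - [0,0,0]

```text
clock: 20.43
position: [0.506, 0.0096, 0.2766]
ee_rot: [0.429, -0.063, 0.901, 0.031]
contact_force: [0.6, -0.3, 0.3]
width: -0.0001
```

```bash
python3 - <<'E'
from h import *
s,r0=cur();G=Rd(.1,.7,np.pi);print(s["qpos"].round(2))
Pa=tcpb(G,.045);Ps=Pa-G.apply([0,0,.08])
plan(Ps,G,8)
E
```

```text
[-0.47 -0.24  2.25  0.97  0.57  1.84]
rv [0.0318 0.0174 0.0246] clock 20.4333 [0.506  0.0096 0.2766]
0 [-0.0037, -0.0738, 0.005] [0.0497, 0.0271, 0.0384]
1 [-0.0039, -0.0738, 0.0052] [0.0497, 0.0271, 0.0384]
2 [-0.0042, -0.0737, 0.0055] [0.0497, 0.0271, 0.0384]
3 [-0.0044, -0.0737, 0.0058] [0.0497, 0.0271, 0.0384]
4 [-0.0046, -0.0737, 0.0061] [0.0497, 0.0271, 0.0384]
5 [-0.0049, -0.0736, 0.0064] [0.0497, 0.0271, 0.0384]
6 [-0.0051, -0.0736, 0.0067] [0.0497, 0.0271, 0.0384]
7 [-0.0054, -0.0735, 0.0069] [0.0497, 0.0271, 0.0384]
```

>>> send_rows:
  delta_pos:
    - [-0.0037,-0.0738,0.005]
    - [-0.004,-0.0738,0.005]
    - [-0.004,-0.0738,0.0055]
    - [-0.0045,-0.0738,0.006]
    - [-0.0045,-0.0738,0.006]
  angular:
    - [0.05,0.027,0.038]
    - [0.05,0.027,0.038]
    - [0.05,0.027,0.038]
    - [0.05,0.027,0.038]
    - [0.05,0.027,0.038]

```text
clock: 20.85
position: [0.5386, -0.136, 0.2705]
ee_rot: [0.422, -0.051, 0.905, 0.027]
contact_force: [0.5, 0.3, -0.3]
width: -0.0
```

>>> send_rows:
  delta_pos:
    - [-0.005,-0.0735,0.0065]
    - [-0.005,-0.0735,0.0065]
    - [-0.005,-0.0735,0.007]
    - [0,0,0]
  angular:
    - [0.05,0.027,0.038]
    - [0.05,0.027,0.038]
    - [0.05,0.027,0.038]
    - [0,0,0]

```text
clock: 21.18
position: [0.5597, -0.2283, 0.2697]
ee_rot: [0.42, -0.042, 0.906, 0.021]
contact_force: [0.8, -0.4, 1.2]
width: -0.0
```

```bash
python3 - <<'E'
from h import *
s,r0=cur();G=Rd(.1,.7,np.pi);print(s["qpos"].round(2),s["contact_force"].round(2))
t=manip.get_image("top");sc=manip.get_image("scene")
crop(t,280,100,480,240,4,"pics/t15.png");crop(sc,270,140,400,290,4,"pics/s15.png")
plan(tcpb(G,.045),G,4)
E
```

```text
[-0.94  0.04  2.02  1.03  0.87  1.48] [ 0.82 -0.44  1.22]
rv [ 0.0037 -0.0054 -0.0052] clock 21.2833 [ 0.5579 -0.2226  0.2686]
0 [-0.0038, 0.0005, 0.0476] [0.0114, -0.0169, -0.0162]
1 [-0.0038, 0.0006, 0.0476] [0.0114, -0.0169, -0.0162]
2 [-0.0037, 0.0006, 0.0476] [0.0114, -0.0169, -0.0162]
3 [-0.0037, 0.0006, 0.0476] [0.0114, -0.0169, -0.0162]
```

View pics/t15.png

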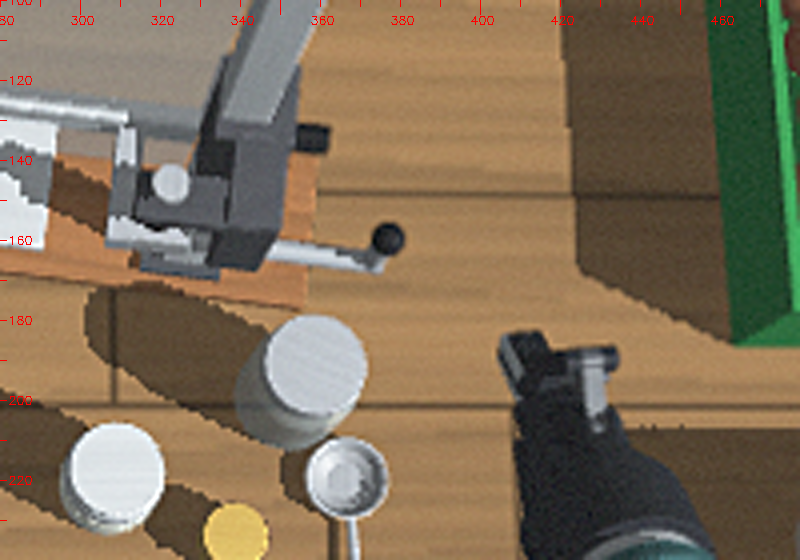

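View pics/s15.png

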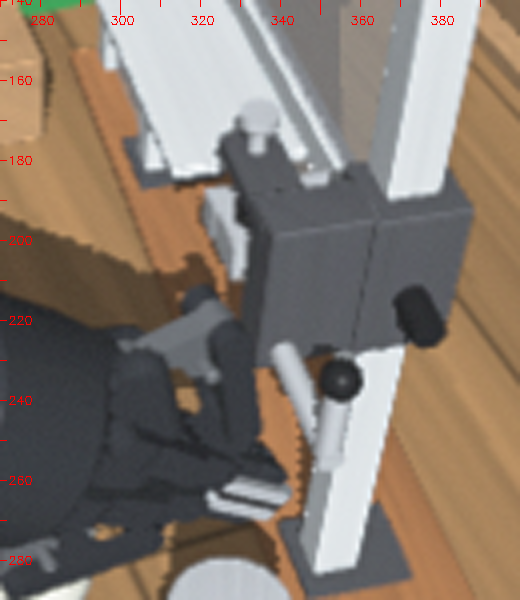

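>>> send_rows:
  delta_pos:
    - [-0.0038,0.0005,0.0476]
    - [-0.0038,0.0005,0.0476]
    - [-0.0038,0.0005,0.0476]
    - [-0.0038,0.0005,0.0476]
    - [0,0,0]
  angular:
    - [0,0,0]
    - [0,0,0]
    - [0,0,0]
    - [0,0,0]
    - [0,0,0]

```text
clock: 21.7
position: [0.6192, -0.2118, 0.2218]
ee_rot: [0.417, -0.045, 0.907, 0.025]
contact_force: [-0.2, 0.2, -0.2]
width: 0.0001
```

```bash
python3 - <<'E'
from h import *
s,r0=cur();G=Rd(.1,.7,np.pi);print(s["position"],tcpb(G,.045),s["contact_force"].round(2))
t=manip.get_image("top");sc=manip.get_image("scene")
crop(t,300,100,440,220,5,"pics/t16.png");crop(sc,270,140,400,290,4,"pics/s16.png")
print("Y 1mm",(r0.inv().apply(Y*.001)/.4).round(5))
E
```

```text
[ 0.61916143 -0.21182581  0.22175001] [ 0.61949199 -0.21531136  0.22389456] [-0.22  0.19 -0.18]
Y 1mm [-0.00036  0.00243  0.00045]
```

View pics/t16.png

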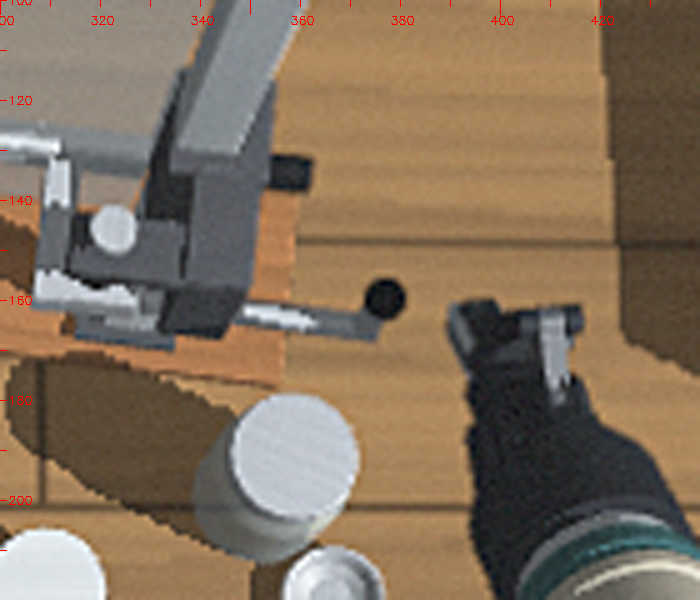

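View pics/s16.png

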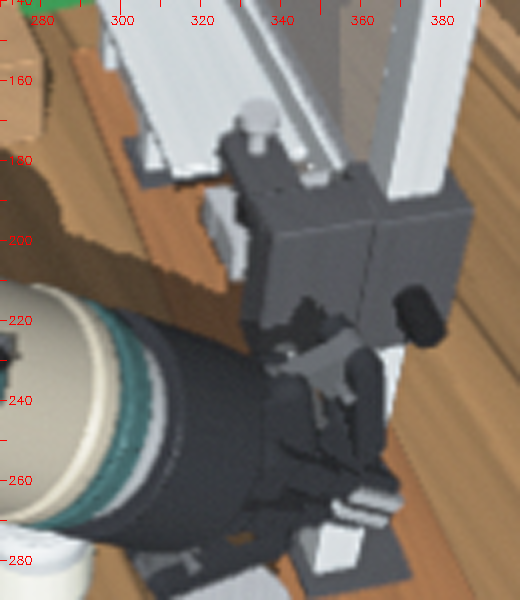

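>>> send_rows:
  delta_pos:
    - [-0.0062,-0.0023,0.0075]
    - [-0.0062,-0.0023,0.0075]
    - [0,0,0]
  angular:
    - [0,0,0]
    - [0,0,0]
    - [0,0,0]

```text
clock: 22.05
position: [0.6267, -0.2167, 0.2253]
ee_rot: [0.419, -0.044, 0.907, 0.022]
contact_force: [0.0, 0.4, -0.2]
width: 0.0001
```

>>> send_rows:
  delta_pos:
    - [-0.0018,0.0121,0.0022]
    - [-0.0018,0.0121,0.0022]
    - [0,0,0]
  angular:
    - [0,0,0]
    - [0,0,0]
    - [0,0,0]

```text
clock: 22.3
position: [0.6271, -0.2051, 0.2242]
ee_rot: [0.418, -0.044, 0.907, 0.023]
contact_force: [0.4, 0.8, 0.3]
width: -0.0004
```

```bash
python3 - <<'E'
from h import *
s,r0=cur();print(s["position"],s["contact_force"].round(2))
t=manip.get_image("top");sc=manip.get_image("scene")
crop(t,300,100,440,220,5,"pics/t17.png");crop(sc,270,140,400,290,4,"pics/s17.png")
E
```

```text
[ 0.6271064  -0.20506913  0.22420884] [0.44 0.8  0.3 ]
```

View pics/t17.png

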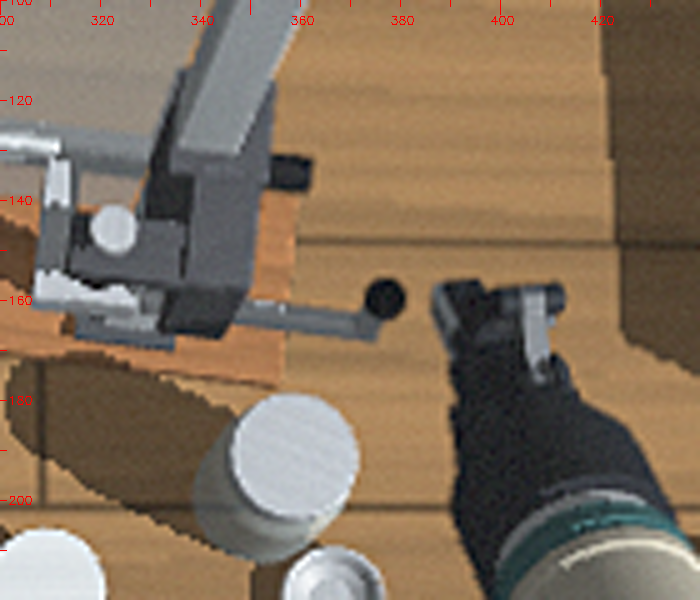

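View pics/s17.png

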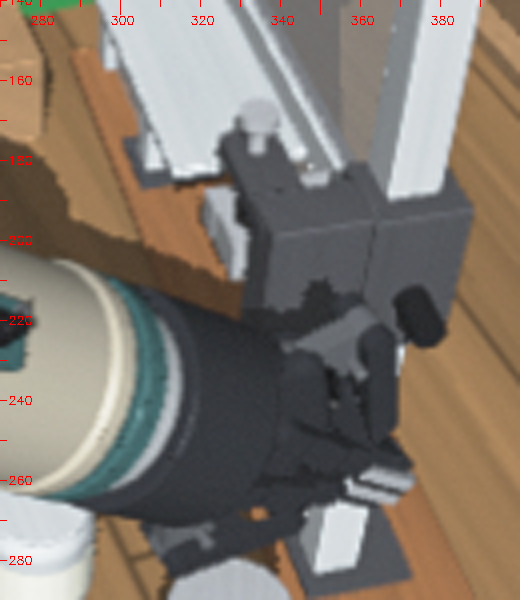

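>>> send_rows:
  delta_pos:
    - [-0.0009,0.0061,0.0011]
    - [-0.0009,0.0061,0.0011]
    - [-0.0009,0.0061,0.0011]
    - [-0.0009,0.0061,0.0011]
    - [-0.0009,0.0061,0.0011]
  angular:
    - [0,0,0]
    - [0,0,0]
    - [0,0,0]
    - [0,0,0]
    - [0,0,0]

```text
clock: 22.82
position: [0.6291, -0.1937, 0.2241]
ee_rot: [0.418, -0.044, 0.907, 0.022]
contact_force: [-0.3, -0.2, -0.4]
width: -0.0
```

>>> send_rows:
  delta_pos:
    - [-0.0009,0.0061,0.0011]
    - [-0.0009,0.0061,0.0011]
    - [-0.0009,0.0061,0.0011]
  angular:
    - [0,0,0]
    - [0,0,0]
    - [0,0,0]

```text
clock: 23.07
position: [0.6302, -0.187, 0.2242]
ee_rot: [0.418, -0.043, 0.907, 0.022]
contact_force: [-0.6, -3.1, 1.0]
width: -0.0004
```

```bash
python3 - <<'E'
from h import *
s,r0=cur();print(s["position"],s["contact_force"].round(2))
t=manip.get_image("top");sc=manip.get_image("scene")
crop(t,300,100,440,220,5,"pics/t18.png");crop(sc,270,140,400,290,4,"pics/s18.png")
E
```

```text
[ 0.63020321 -0.18697955  0.22416699] [-0.63 -3.13  1.02]
```

View pics/t18.png

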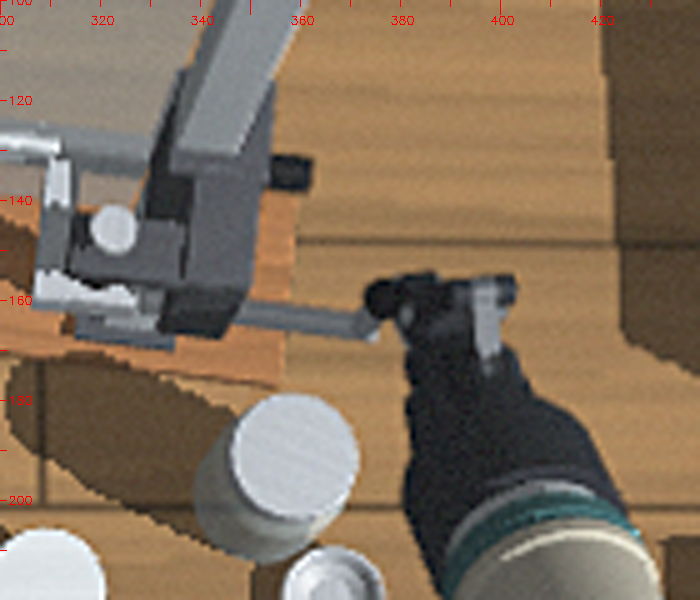

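View pics/s18.png

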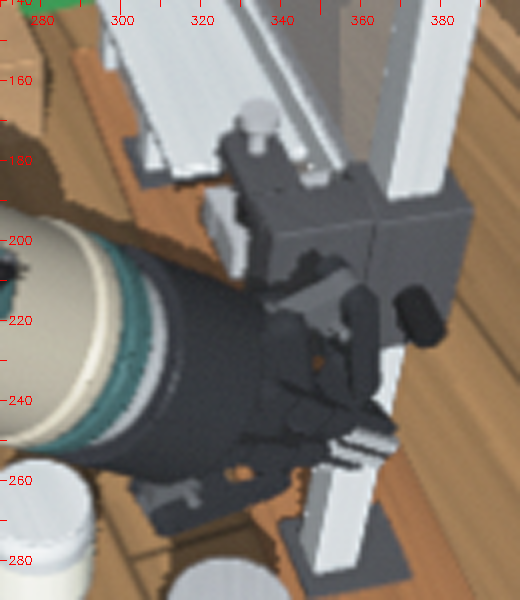

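>>> send_rows:
  delta_pos:
    - [-0.0009,0.0061,0.0011]
    - [-0.0009,0.0061,0.0011]
    - [-0.0009,0.0061,0.0011]
    - [-0.0009,0.0061,0.0011]
    - [-0.0009,0.0061,0.0011]
  angular:
    - [0,0,0]
    - [0,0,0]
    - [0,0,0]
    - [0,0,0]
    - [0,0,0]

```text
clock: 23.58
position: [0.6318, -0.1742, 0.2242]
ee_rot: [0.418, -0.043, 0.907, 0.022]
contact_force: [-1.2, -2.8, -0.4]
width: 0.0001
```

```bash
python3 - <<'E'
from h import *
t=manip.get_image("top");sc=manip.get_image("scene")
crop(t,300,100,440,220,5,"pics/t19.png");crop(sc,270,140,400,290,4,"pics/s19.png")
s,r0=cur();print(s["position"],s["contact_force"].round(2),s["moment"].round(2))
E
```

```text
[ 0.63177332 -0.17363557  0.22416453] [-0.61 -2.94  0.78] [-0.18  0.43 -0.28]
```

View pics/t19.png

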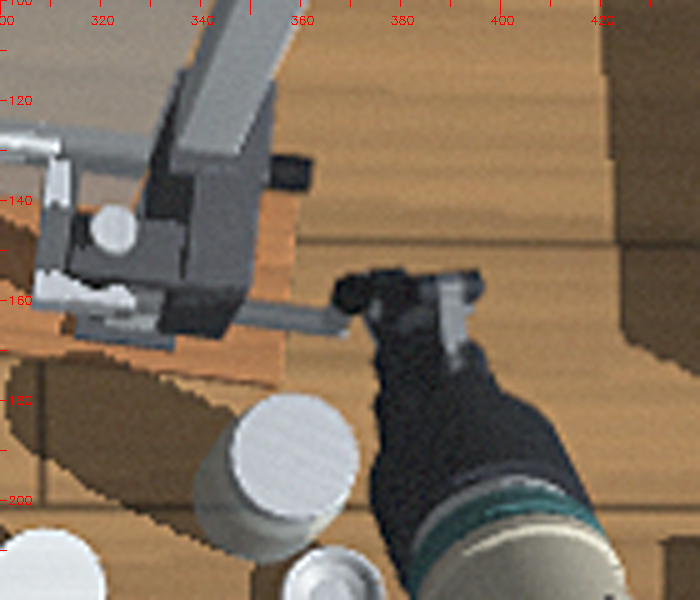

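>>> send_rows:
  delta_pos:
    - [-0.0009,0.0061,0.0011]
    - [-0.0009,0.0061,0.0011]
    - [-0.0009,0.0061,0.0011]
    - [-0.0009,0.0061,0.0011]
    - [-0.0009,0.0061,0.0011]
  angular:
    - [0,0,0]
    - [0,0,0]
    - [0,0,0]
    - [0,0,0]
    - [0,0,0]

```text
clock: 24.1
position: [0.6334, -0.1615, 0.2241]
ee_rot: [0.418, -0.043, 0.907, 0.022]
contact_force: [-1.3, -3.4, 0.5]
width: -0.0002
```

>>> send_rows:
  delta_pos:
    - [-0.0004,0.0024,0.0005]
    - [-0.0004,0.0024,0.0005]
    - [-0.0004,0.0024,0.0005]
  angular:
    - [0,0,0]
    - [0,0,0]
    - [0,0,0]

```text
clock: 24.35
position: [0.6338, -0.1587, 0.224]
ee_rot: [0.418, -0.044, 0.907, 0.022]
contact_force: [-1.6, -2.8, 0.7]
width: -0.0
```

>>> send_rows:
  delta_pos:
    - [-0.0004,0.0024,0.0005]
    - [-0.0004,0.0024,0.0005]
  angular:
    - [0,0,0]
    - [0,0,0]

```text
clock: 24.52
position: [0.6341, -0.1568, 0.2239]
ee_rot: [0.418, -0.043, 0.907, 0.022]
contact_force: [-2.1, -3.9, -0.2]
width: -0.0003
```

>>> send_rows:
  delta_pos:
    - [-0.0004,0.0024,0.0005]
    - [-0.0004,0.0024,0.0005]
  angular:
    - [0,0,0]
    - [0,0,0]

```text
clock: 24.68
position: [0.6345, -0.1565, 0.2241]
ee_rot: [0.418, -0.043, 0.907, 0.021]
contact_force: [-6.3, -7.7, 1.8]
width: 0.0
```

>>> send_rows:
  delta_pos:
    - [-0.0004,0.0024,0.0005]
  angular:
    - [0,0,0]

```text
clock: 24.77
position: [0.6346, -0.1565, 0.2241]
ee_rot: [0.418, -0.042, 0.907, 0.02]
contact_force: [-6.6, -9.5, 1.6]
width: -0.0
```

>>> send_rows:
  delta_pos:
    - [0.0018,-0.012,-0.0022]
    - [0.0036,-0.024,-0.0045]
    - [0.0036,-0.024,-0.0045]
    - [0,0,0]
  angular:
    - [0,0,0]
    - [0,0,0]
    - [0,0,0]
    - [0,0,0]

```text
clock: 25.1
position: [0.6316, -0.1803, 0.2242]
ee_rot: [0.418, -0.043, 0.907, 0.022]
contact_force: [-0.2, 0.1, -0.2]
width: -0.0
```

```bash
python3 - <<'E'
from h import *
t=manip.get_image("top");sc=manip.get_image("scene")
crop(t,290,100,430,220,5,"pics/t20.png");crop(sc,270,140,400,290,4,"pics/s20.png")
s,r0=cur();print(s["position"],s["contact_force"].round(2))
E
```

```text
[ 0.63126285 -0.17875143  0.22388372] [-0.    0.52 -0.15]
```

View pics/t20.png

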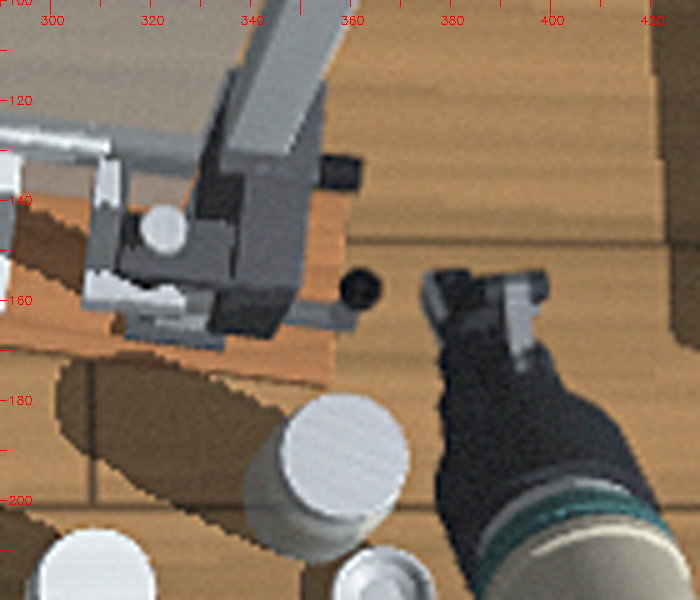

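View pics/s20.png

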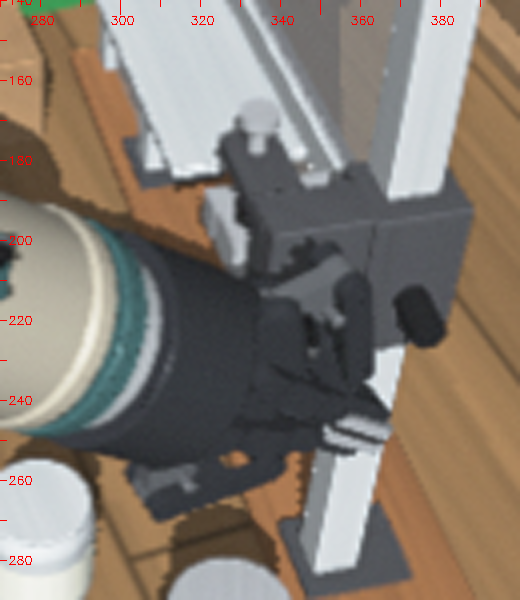

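```bash
python3 - <<'E'
from h import *
a=onplane("top",(376.8,159.8),.258);b=onplane("top",(362,157.8),.258);print(a,b,np.linalg.norm(b-a), (b-a)@Y[:2])
s,r=cur();print("Y",(r.inv().apply(-Y*.03)/.4).round(4),"back",)
E
```

```text
[ 0.60467992 -0.17222232] [ 0.60861575 -0.14217341] 0.03030557041892138 0.030305569549639776
Y [ 0.0107 -0.0731 -0.0131] back
```

>>> send_rows:
  delta_pos:
    - [0.0047,0.0017,-0.0056]
    - [0.0047,0.0017,-0.0056]
    - [-0.0036,0.0243,0.0045]
    - [-0.0022,0.0146,0.0027]
    - [0,0,0]
  angular:
    - [0,0,0]
    - [0,0,0]
    - [0,0,0]
    - [0,0,0]
    - [0,0,0]

```text
clock: 25.62
position: [0.6271, -0.1593, 0.224]
ee_rot: [0.418, -0.044, 0.907, 0.023]
contact_force: [0.3, -0.4, 0.0]
width: 0.0001
```

>>> send_rows:
  delta_pos:
    - [-0.0004,0.0024,0.0005]
    - [-0.0004,0.0024,0.0005]
    - [-0.0004,0.0024,0.0005]
  angular:
    - [0,0,0]
    - [0,0,0]
    - [0,0,0]

```text
clock: 25.87
position: [0.6281, -0.1586, 0.2242]
ee_rot: [0.418, -0.044, 0.907, 0.022]
contact_force: [0.1, -0.4, -0.2]
width: -0.0001
```

>>> send_rows:
  delta_pos:
    - [-0.0004,0.0024,0.0005]
    - [-0.0004,0.0024,0.0005]
    - [0,0,0]
  angular:
    - [0,0,0]
    - [0,0,0]
    - [0,0,0]

```text
clock: 26.12
position: [0.6283, -0.1568, 0.224]
ee_rot: [0.418, -0.043, 0.907, 0.022]
contact_force: [0.3, -0.2, -0.2]
width: 0.0002
```

>>> send_rows:
  delta_pos:
    - [-0.0004,0.0024,0.0005]
    - [0,0,0]
  angular:
    - [0,0,0]
    - [0,0,0]

```text
clock: 26.28
position: [0.6285, -0.1567, 0.2241]
ee_rot: [0.418, -0.043, 0.907, 0.022]
contact_force: [-1.8, -2.1, -0.8]
width: -0.0004
```

>>> send_rows:
  delta_pos:
    - [-0.0004,0.0024,0.0005]
    - [-0.0004,0.0024,0.0005]
    - [0,0,0]
  angular:
    - [0,0,0]
    - [0,0,0]
    - [0,0,0]

```text
clock: 26.53
position: [0.6287, -0.1566, 0.2241]
ee_rot: [0.418, -0.042, 0.907, 0.02]
contact_force: [-3.8, -6.1, 1.1]
width: -0.0001
```

>>> send_rows:
  delta_pos:
    - [0,0,0]
    - [0,0,0]
    - [0,0,0]
  angular:
    - [0,0,0]
    - [0,0,0]
    - [0,0,0]

```text
clock: 26.78
position: [0.6287, -0.1566, 0.2241]
ee_rot: [0.418, -0.042, 0.907, 0.02]
contact_force: [-3.6, -6.3, 0.4]
width: -0.0001
```

>>> send_rows:
  delta_pos:
    - [0.0018,-0.012,-0.0022]
    - [0.0036,-0.024,-0.0045]
    - [0.0054,-0.036,-0.0065]
    - [0.0054,-0.036,-0.0065]
    - [0,0,0]
  angular:
    - [0,0,0]
    - [0,0,0]
    - [0,0,0]
    - [0,0,0]
    - [0,0,0]

```text
clock: 27.2
position: [0.6232, -0.201, 0.2243]
ee_rot: [0.418, -0.042, 0.907, 0.021]
contact_force: [0.0, -1.0, 0.8]
width: 0.0002
```

>>> send_rows:
  delta_pos:
    - [0,0,-0.08]
    - [0,0,-0.08]
    - [0,0,-0.08]
    - [0,0,-0.08]
    - [0,0,-0.08]
  angular:
    - [0,0,0]
    - [0,0,0]
    - [0,0,0]
    - [0,0,0]
    - [0,0,0]

```text
clock: 27.62
position: [0.5006, -0.2088, 0.3286]
ee_rot: [0.418, -0.044, 0.907, 0.023]
contact_force: [1.6, -0.2, 0.7]
width: -0.0006
```

>>> send_rows:
  delta_pos:
    - [0,0,0]
    - [0,0,0]
    - [0,0,0]
  angular:
    - [0,0,0]
    - [0,0,0]
    - [0,0,0]

```text
clock: 27.87
position: [0.5017, -0.2097, 0.3275]
ee_rot: [0.418, -0.043, 0.907, 0.023]
contact_force: [0.4, 0.3, -0.3]
width: -0.0
```

```bash
python3 - <<'E'
from h import *
t=manip.get_image("top");sc=manip.get_image("scene")
cv2.imwrite("pics/top21.png",t);cv2.imwrite("pics/scene21.png",sc)
crop(t,290,100,430,220,5,"pics/t21.png");crop(sc,270,140,400,290,4,"pics/s21.png")
s,r0=cur();print(s["position"],s["contact_force"].round(2),s["qd"].round(3),s["clock"])
E
```

```text
[ 0.50203931 -0.2091704   0.32667831] [-0.21 -0.02  0.3 ] [ 0.008  0.008 -0.     0.001  0.001 -0.001] 27.9667
```

View pics/t21.png

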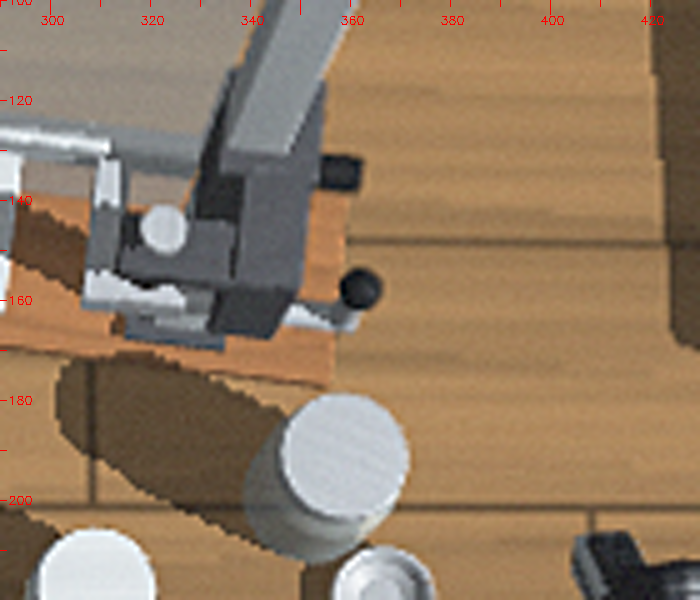

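View pics/s21.png

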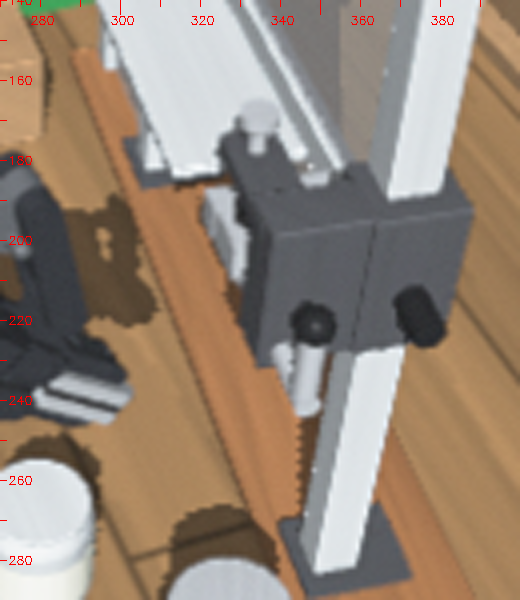

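View pics/scene21.png

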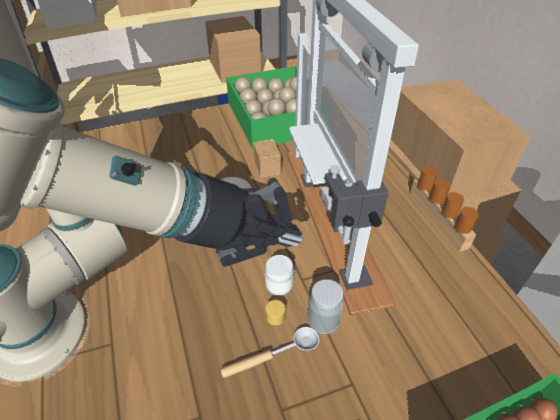

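```bash
python3 - <<'E'
from h import *
a,_=tri(np.array([355.3,234.8]),np.array([376.8,159.8]));b,e=tri(np.array([348.6,221]),np.array([362,157.7]))
sh,_=tri(np.array([335,168]),np.array([322.6,145.6]))
print(b,e,(b-a)@Y,(sh-b)@Y,"expected home 34+51=85")
E
```

```text
[ 0.6096999  -0.14229955  0.25905059] 0.5618288646911935 0.03057221702319846 0.08522687404790474 expected home 34+51=85
```

```bash
python3 -c "
from rig import manip
print(manip.sign_off(), manip.get_state()['clock'])"
```

```text
the job is handed in; nothing more can be done
the job is handed in; nothing more can be done
```

I raised the shutter by its ledge until the ear bore on the buffer, slid the bolt home under it, backed the arm clear and handed the job in. The clock was just under 28 s of the 67 s allowed. The hand-in gives no verdict.

**Shutter on the buffer:** Friction alone took about 4 N while the shutter was rising. I held it against the buffer for about 1 s. The total push crept up from 10 N to about 14.5 N during that hold, so I eased off. That puts the force on the clamp at roughly 6 to 10 N, under the 12 N limit. This is worked out from the wrist force, which wanders by about 1 N, so the margin at the peak was small.

**Bolt:** It stopped hard at the same point on two separate pushes of about 7 to 11 N. In the last pictures the knob is 85.2 mm from the stop screw, against 85 mm when fully home. The knob moved about 30.6 mm, which fits the bolt having started about 5 mm out.

**Everything else:** In the last pictures the clamp's stop screw shows no shift from the start. The jar, tin, weight, scoop and carton look unmoved. The bowl and feed ball were mostly hidden by the arm in that last view. They looked undisturbed earlier and no contact was felt near them. The arm stood clear, with the wrist force near zero.

**Disagreements:**
- The closed fingertips showed about 35 mm farther back in the pictures than the stated tip reach gives. An early lift in front of the ledge met nothing, so I worked from the pictures, and the ledge contact then came where they predicted.
- The sideways force during the bolt push was larger than I expected. I put it down to friction on the knob but did not confirm that.

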